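Move a hinge sample from the flat fixture into the quick-release holder

TASK

Swing the hinged clamp bar of the flat fixture up and leave it standing open, then draw the aluminium hinge sample out from under it and lay it on the bed of the quick-release holder, plain end between the two jaws and almost up to the end stop, hinge-barrel end sticking out in front. With the lever open and the sample lying there, turn the four-armed nut clockwise until the lever meets firm resistance about half-way through its swing, then fold the lever fully shut so that the jaws hold the sample tight. Do not push the other things on the bench about.

Things in the scene. Friction and masses are not known exactly. Their poses are not given: they have to be found in the camera images.
- flatfix: Flat fixture, grey steel, bolted to the bench (z = 0). Origin on the bench at its middle; the sample lies on the bench along its y axis and slides out to +y. Guide rails 12 mm high on both sides (inner faces x = +/-28, outer +/-38, y = -85 to +30 mm). A bridge over the tail (y = -75 to -49, underside 30 mm up) means it must slide 35 mm before it can be lifted.
- bar_ball (a point): Centre of the black ball grip (diameter 26 mm) on the free end of the hinged steel clamp bar (126 x 20 x 10 mm) that lies across the sample. With the bar down it is at (-54, 0, 46) mm in the flat fixture's frame; it circles with the bar about bar_hinge.
- bar_hinge (a point): Point on the clamp bar's hinge axis, at (64, 0, 26) mm in the flat fixture's frame. The axis runs along the fixture's y axis; the ball is 120 mm from it and swings up and over towards the fixture's +x.
- clampbar (a joint): Angle of the clamp bar: 0 lying on the sample, 1.57 upright, 1.85 leaning back on its stop. A stiff hinge (0.14 N m): it stays where it is left. It starts at or near 0.
- plate_mid (a point): Centre (half-way up) of the sample, an aluminium plate 180 x 50 x 14 mm, 0.15 to 0.4 kg. Its x axis runs along it to the plain end, z up. The -x end has a hinge barrel across it (the last 22 mm, flush below, 22 mm high). At the start the plain end sticks about 80 mm out of the flat fixture's rails and can be gripped there across its 50 mm width.
- plate_plain_end (a point): Middle of the end face of the sample's plain end, 90 mm from plate_mid along the sample's x axis, half-way up the 14 mm thickness.
- holder: Quick-release holder, grey steel, bolted down. Origin on the bench below the middle of the jaws. The sample is laid along its x axis, plain end towards +x within about 15 mm of the end stop, barrel end overhanging at -x. The jaws stand either side of the bed from x = -30 to +30 mm. Nut on its -y side, lever on its +y side.
- holder_bed (a point): Top of the bed midway along the jaws, at (0, 0, 75) mm in the holder's frame. The bed is a ridge 34 mm wide, its top 75 mm above the bench, from x = -75 to +45 mm, where a 9 mm high end stop stands.
- nut_hub (a point): Centre of the four-armed steel nut: four round arms at right angles, 11 mm thick, reaching 57 mm from the axis, in the plane through this point. It lies at (0, -82, 55) mm in the holder's frame with the nut at 0 and moves in with the jaw (+y). The axis is level, along the holder's y. The block of the jaw is 29 mm inboard of the arms' plane.
- nut (a joint): Turn of the nut (rad), growing as it tightens: clockwise seen from its outside, so the upper arm moves to the holder's +x. At 0 and each quarter turn one arm points up. Starts at 0.5 to 1.7; stiff (0.25 N m), stays put. Push an arm round in an arc: straight pushes jam. The jaws touch the sample at 2.1 with the lever shut, at 5.2 with it open; 3.4 to 5 gives firm lever resistance.
- lever_pivot (a point): Upright pivot axis of the cam lever, at (0, 62, 55) mm in the holder's frame, at the lever's half height.
- lever_tip (a point): Near the end of the cam lever, 90 mm from the pivot. The lever is a straight steel bar 98 mm long from the pivot, 13 mm wide (20 mm at the round tip) and 16 mm high, half-way up at this point, swinging level.
- camlever (a joint): Lever angle in rad: 0 fully shut, lying along the jaw and pointing to the holder's -x; 1.57 fully open, pointing to the holder's +y. Starts between 1.2 and 1.57. Stays where it is left; 4 to 9 N near its end closes it against a well-set nut.
- bottle: Bystander: green bottle, diameter 62, 190 mm tall, origin under its centre.
- meter: Bystander: black hand-held meter lying flat, 85 x 160 x 34 mm (x, y, z), origin under its centre.
- screwdriver: Bystander: screwdriver 170 mm long lying along its x axis, low (under 35 mm).
- calliper: Bystander: steel calliper lying flat, 190 mm along its x axis, 65 mm wide, 10 mm high.
- weight: Bystander: steel test weight, diameter 44, 70 mm tall, origin under its centre.
- tape: Bystander: roll of grey tape lying flat, diameter 96, 24 mm high.
- cup: Bystander: white mug, diameter 72, 85 mm tall, handle at its +y.
- plate: The sample itself; origin under its centre, 7 mm below plate_mid, same axes.
- pad: Spring-backed steel pad of the nut-side jaw (10 N per mm, 9.5 mm travel), 60 mm long, its top 100 mm above the bench. Its face is at y = -29 mm in the holder's frame with the nut at 0 and comes 12 mm towards +y per full turn. This body's origin is the holder's origin shifted by that travel.
- camjaw: Lever-side steel jaw, 60 mm long, its top 92 mm above the bench. Its face is at y = +25 mm in the holder's frame with the lever shut and draws back 6 mm to y = +31 mm with the lever fully open. This body's origin is the holder's origin shifted by that travel.
Mind the look-alikes: they are no part of the job. What is shaped like the flatfix but orange is not meant.

How it is judged:
By the outcome, as a careful person would: the job done as asked, in the order asked, and still so for the second after the job is handed in, with the robot touching nothing.
It also fails if it takes over 72 s, if anything falls off the work surface, if the arm or the gripper's body presses on something with over 40 N, if the wrist force passes 120 N, or if a joint passes its speed limit or range.

ROBOT

A 6-joint arm with a two-finger parallel gripper is mounted at the origin on the work surface. World frame = base frame: x ahead of the robot, y to its left, z up, the work surface at z = 0. Lengths are in mm, angles in rad, forces in N, time in s.
With the tool pointing down it reaches from about 400 to 925 mm from the base axis. Payload 12.5 kg.
Tool frame: the origin (TCP) lies between the finger pads; the fingertips stand 25 mm ahead of it and the grasp point (between the pads) lies 6 mm ahead of it; z points along the fingers, y is the line along which they close (so a half turn about z gives the same grasp; the last joint's range is limited). The gripper opens to 95 mm and grips with 3 to 60 N. Pads are 20 mm wide; open, the fingers measure 119 mm over their backs; the gripper's body (75 mm by 180 mm) begins 59 mm behind the grasp point.
Start: joints at [1.176, 0.491, 1.559, -0, 1.092, -0.106], TCP at [177.984, 599.141, 205.361] pointing down, gripper open.
Joint ranges: [-3.1, 3.1], [-0.84, 2.19], [0.05, 2.79], [-1.13, 4.28], [0.06, 2.93], [-2.69, 2.69]. Speed limits (rad/s): [2.22, 2.22, 2.79, 3.14, 3.14, 3.14].

INTERFACE

Orientations are given as [roll, pitch, yaw] about the fixed x, y, z axes, in that order (R = Rz(yaw) Ry(pitch) Rx(roll)).
In Python, from cell import state, read_camera, job_done, cut_out gives the robot as it stands. The module is installed in compiled form; this text tells all that it offers.
- The arm moves only by the tool jog_arm, never from a script. Its argument "motion" is a list of rows, each a list of 2 entries, a list of its own where there are three numbers: the shift along the tool's x, y, z in mm, then the turn about the tool's z in rad. A call has 1 to 5 rows; each row is the pose to reach, as a shift and turn from the pose commanded when the call began, along the tool's axes at that moment; what a row does not reach only later rows make up. A row lasts 1/10 s, in which the tool goes at most 50 mm and 8.59 degrees, less where a joint would pass 70% of its speed; a pose out of reach is approached as far as the arm can. A call with a gripper value outside its range is refused whole. "grip" is the closure, from 0 (fully open) to 1 (shut), set as the call begins (left out, the last holds). The fingers move at their own pace and stop on an object; the grip force is fixed at half the most. Time passes only in rows, so rows that repeat a pose let the fingers close. It gives the time, the measured TCP pose, the force, the opening and the grip force at its end, in the units of the state.
- state(): the state, without advancing time (a new reading comes with each control period).
- read_camera(name): name is "scene" or "top"; returns a dict with "img" (384x512x3 uint8, blue, green, red), "vertical_fov" (degrees; the focal length in pixels is half the picture's height over the tangent of half this angle, whatever the lens; pixels are square), "cx", "cy" (the principal point, pixels), "extrinsics" (4x4, takes a point from camera to world coordinates). Camera axes: x right, y up, looking along -z (the intrinsics and any distortion apply to the point x, -y, -z); pixel columns grow to the right and rows downward; lengths in mm; the calibration is good to about 2 mm. A picture is of the moment at which its call begins. There is no depth.
- job_done(): hands the job in; it is judged then, once.
Trained networks look in a picture, given as the dict that the camera call returned (one of the last four; its "shot" number tells which), for a name from the list of things; names that differ only in an ending like _2 or _b are one class to them, and where a whole thing is asked for, a point or a joint stands for the part that bears it (a point fixed in the world has none). Each returns a list of dicts, best first, with "p" (0 to 1); they miss things now and then, are a little off and sometimes report something else, mostly with a low value. They report only what shows in the picture. A call takes as long as a camera call. They do not tell look-alikes from the thing itself.
- cut_out(name, picture): "region" (384x512 bool, what is visible of it) and "box" ([left, top, right, bottom] in pixels, round what is visible of it).
The state is a dict: "t": time; "joints": joint angles; "qvel": joint speeds; "tau": joint torques, N m; "eef_pos": TCP position; "tcp_rot": TCP orientation; "ft_force": force on the tool from outside, world axes, zero at the start; "moment": the same for the moment, N m; "opening": opening from 0.0 (shut) to 1.0 (fully open); "grip_force": force on a finger pad.
Only numpy, scipy, OpenCV 4.12 (cv2) and the standard library are available. Lean on these libraries where they do the work, as an engineer would, in place of code of your own. Each camera call takes 0.05 s, during which the arm holds its last target. There are 200 camera calls.

## Working session

There is one attempt and no reset: what is moved stays moved. The work goes in short steps, Python scripts to look and compute and a tool call to move; the robot and the scene stay as the last step left them, time stands still between calls to the robot, and variables do not carry over. Pictures are saved under pics/ and viewed, at most 10 in all, crops included, and the job is handed in when it is done.

Besides the shell and the picture viewer there is one more tool, called as name(argument=value, ...) on one line, values as JSON. jog_arm: Moves the arm, as the interface text tells. Its arguments: {"type":"object","properties":{"motion":{"type":"array"},"grip":{"type":"number"}},"required":["motion"]}

```bash
mkdir -p pics; cat > h.py <<'E'
import numpy as np, cv2
from cell import state, read_camera, cut_out
def ray(p,u,v):
    f=p['img'].shape[0]/2/np.tan(np.radians(p['vertical_fov'])/2)
    E=np.array(p['extrinsics']); d=E[:3,:3]@np.array([(u-p['cx'])/f,-(v-p['cy'])/f,-1.])
    return E[:3,3],d
def onz(p,u,v,z):
    o,d=ray(p,u,v); return o+d*(z-o[2])/d[2]
def proj(p,X):
    f=p['img'].shape[0]/2/np.tan(np.radians(p['vertical_fov'])/2)
    E=np.array(p['extrinsics']); c=(np.atleast_2d(X)-E[:3,3])@E[:3,:3]
    return np.c_[p['cx']+f*c[:,0]/-c[:,2], p['cy']-f*c[:,1]/-c[:,2]]
E
python3 - <<'E'
from h import *
ims=[]
for n in ['top','scene']:
    p=read_camera(n); print(n,[ (k,v) for k,v in p.items() if k!='img'])
    cv2.imwrite(f'pics/{n}0.png',cv2.resize(p['img'],(800,600)))
    for t in ['flatfix','bar_ball','plate','holder','nut','camlever','clampbar','pad','camjaw','bottle','meter','screwdriver','calliper','weight','tape','cup']:
        r=cut_out(t,p)
        print(t,[(round(x['p'],2),[int(b) for b in x['box']]) for x in r[:3]])
print(state())
E
```

```text
top [('vertical_fov', 46.882178251266886), ('cx', 257.3459637049025), ('cy', 189.2142552451258), ('extrinsics', array([[-1.93071575e-02,  9.95484288e-01, -9.29422680e-02,
         4.82502043e+02],
       [-9.99748788e-01, -1.81638664e-02,  1.31314171e-02,
         3.32273788e+01],
       [ 1.13839284e-02,  9.31724502e-02,  9.95584904e-01,
         1.17429515e+03],
       [ 0.00000000e+00,  0.00000000e+00,  0.00000000e+00,
         1.00000000e+00]])), ('shot', 1)]
flatfix [(0.97, [330, 246, 374, 298]), (0.82, [388, 175, 435, 230]), (0.19, [120, 171, 217, 235])]
bar_ball [(0.95, [340, 253, 348, 303]), (0.71, [93, 216, 129, 277]), (0.69, [399, 178, 414, 228])]
plate [(0.82, [360, 189, 425, 212])]
holder [(0.69, [115, 174, 217, 231])]
nut [(0.66, [204, 173, 217, 214])]
camlever [(0.8, [117, 197, 158, 220])]
clampbar [(0.8, [338, 252, 350, 303]), (0.7, [400, 178, 417, 227])]
pad [(0.53, [189, 182, 196, 207])]
camjaw [(0.61, [156, 182, 173, 212])]
bottle [(0.78, [244, 107, 271, 140]), (0.6, [118, 172, 216, 234]), (0.51, [207, 175, 216, 210])]
meter [(0.7, [94, 215, 130, 281]), (0.43, [242,
[... 1641 characters left out ...]
211]), (0.45, [278, 143, 297, 156])]
{'t': 1.7, 'joints': array([ 1.17639315e+00,  4.90888665e-01,  1.55890016e+00, -1.76153947e-05,
        1.09169205e+00, -1.05591554e-01]), 'qvel': array([ 0.00137715, -0.00078664,  0.00042061,  0.0004103 ,  0.00049564,
       -0.00052544]), 'tau': array([-2.65257986e-04, -6.12463975e+01, -2.58421701e+01,  6.92316284e-02,
        4.47430322e-02, -1.61883077e-05]), 'eef_pos': array([177.99336282, 599.13954688, 205.36793221]), 'tcp_rot': array([3.14148315e+00, 2.73267914e-05, 2.85278915e+00]), 'ft_force': array([-0.06080855,  0.02684918,  0.18123732]), 'moment': array([-0.02058266, -0.03016503, -0.0302469 ]), 'grip_force': 0.0, 'opening': 1.0005524307702038}
```

View pics/top0.png

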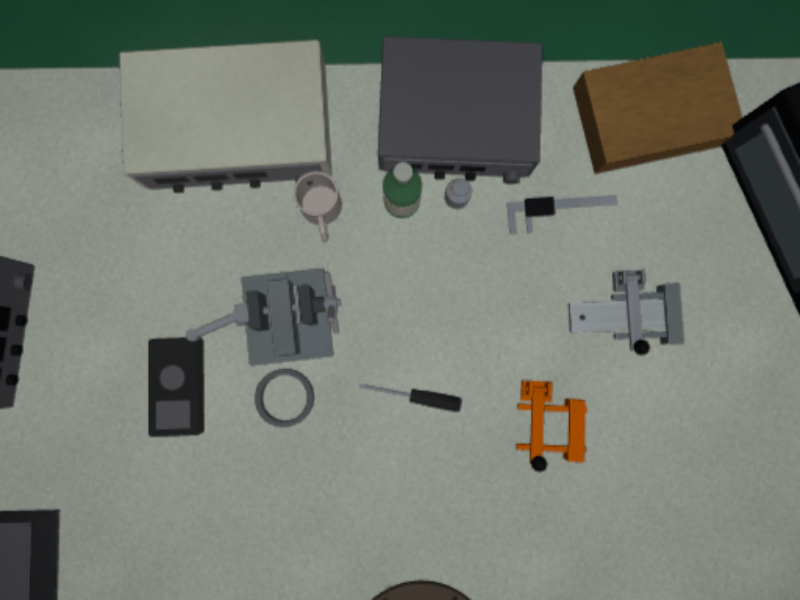

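View pics/scene0.png

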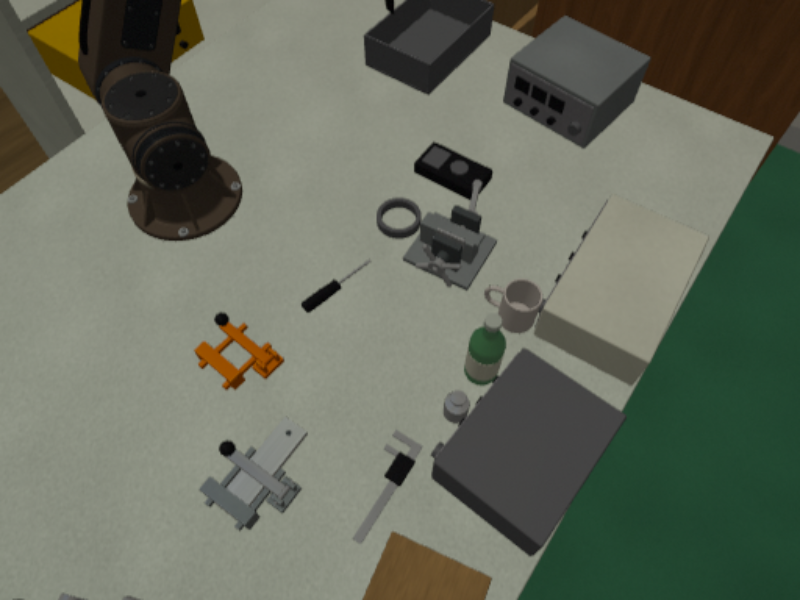

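```bash
cat > crop.py <<'E'
import cv2,numpy as np
def panel(img,x0,y0,w=100,h=75,s=4):
    c=cv2.resize(img[y0:y0+h,x0:x0+w],None,fx=s,fy=s,interpolation=cv2.INTER_CUBIC)
    c=cv2.convertScaleAbs(c,alpha=1.4,beta=0)
    for x in range((x0+9)//10*10,x0+w,10):
        cv2.line(c,((x-x0)*s,0),((x-x0)*s,5 if x%50 else 12),(0,0,255),1); cv2.putText(c,str(x),((x-x0)*s-8,16),0,.32,(0,0,255),1)
    for y in range((y0+9)//10*10,y0+h,10):
        cv2.line(c,(0,(y-y0)*s),(5,(y-y0)*s),(0,0,255),1); cv2.putText(c,str(y),(6,(y-y0)*s+4),0,.32,(0,0,255),1)
    return c
def comp(ps,fn): # 4 panels
    cv2.imwrite(fn,np.vstack([np.hstack(ps[:2]),np.hstack(ps[2:])]))
E
python3 - <<'E'
from h import *; from crop import *
t=read_camera('top');s=read_camera('scene')
import pickle; pickle.dump((t,s),open('p0.pkl','wb'))
comp([panel(t['img'],120,168),panel(t['img'],352,165),panel(s['img'],240,110),panel(s['img'],115,262)],'pics/c0.png')
E
```

```text
(no output)
```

View pics/c0.png

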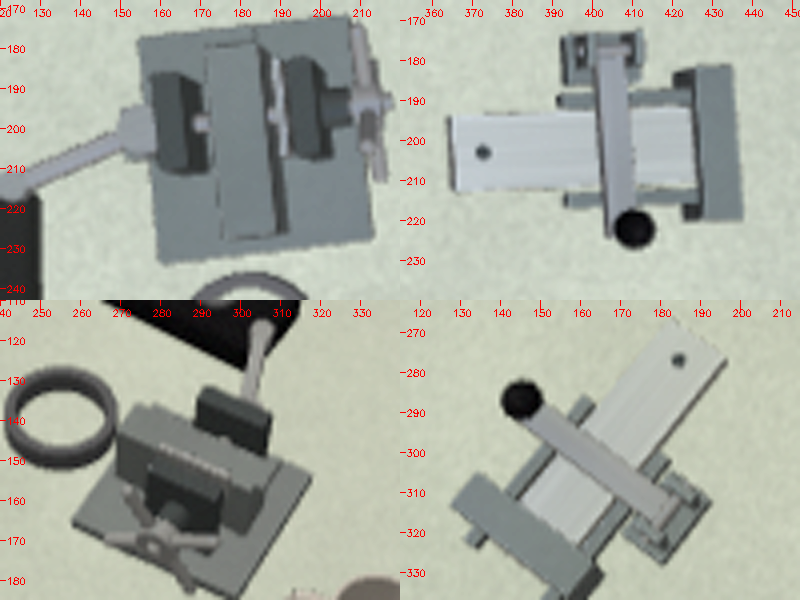

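```bash
cat > fit.py <<'E'
from h import *
from scipy.optimize import least_squares
import pickle
def T(q,P): # q=x,y,yaw
    P=np.atleast_2d(np.array(P,float)); c,s=np.cos(q[2]),np.sin(q[2])
    return np.c_[q[0]+c*P[:,0]-s*P[:,1], q[1]+s*P[:,0]+c*P[:,1], P[:,2]]
def fit(obs,q0): # obs: (pic,P,uv)
    f=lambda q: np.concatenate([(proj(p,T(q,P))-np.array(uv)).ravel() for p,P,uv in obs])
    r=least_squares(f,q0,loss='soft_l1'); return r.x,r.fun.reshape(-1,2).round(1).tolist()
E
python3 - <<'E'
from fit import *
t,s=pickle.load(open('p0.pkl','rb'))
ff=fit([(t,[[-54,0,46],[33,30,12],[-33,30,12]],[[410.5,222.5],[391.2,190],[393,215]]),(s,[[-54,0,46],[-33,30,12],[33,30,12]],[[145.5,287.2],[161.7,287.5],[180,302]])],[450,-330,0]);print('ff',ff)
# plate in plate frame: plain end at +x
pl=fit([(t,[[90,25,14],[90,-25,14]],[[365.75,212.5],[363.75,194.25]]),(s,[[90,25,14],[90,-25,14]],[[183,266.5],[196.75,277.5]])],[450,-330,1.57]);print('pl',pl)
ho=fit([(t,[[-75,17,75],[-75,-17,75],[0,62,64]],[[175.75,228],[188.5,226.75],[154.5,201]]),(s,[[-75,17,75],[-75,-17,75]],[[275,135.8],[269.5,145]])],[480,200,0]);print('ho',ho)
q=ho[0]
for ph in np.arange(0,1.6,.2):
    P=[[57*np.sin(ph+k*np.pi/2),-82+12*ph/6.28,55+57*np.cos(ph+k*np.pi/2)] for k in range(4)]
    print(round(ph,1),proj(s,T(q,P)).round(0).tolist(),proj(t,T(q,P)).round(0).tolist())
print('hub',proj(s,T(q,[0,-80,55])),proj(t,T(q,[0,-80,55])))
for a in (1.2,1.3,1.4,1.5): print(a,proj(t,T(q,[-90*np.cos(a),62+90*np.sin(a),60])),proj(s,T(q,[-90*np.cos(a),62+90*np.sin(a),60])))
E
```

```text
ff (array([ 551.19598702, -369.89720909,  -31.4072069 ]), [[-0.2, -0.7], [1.3, -0.6], [0.9, -0.6], [-0.6, -0.5], [-0.2, -1.3], [0.3, -1.7]])
pl (array([ 553.68931728, -354.60566055, -136.62949393]), [[-0.1, -0.7], [0.5, -1.4], [-0.8, -0.5], [-0.3, -1.7]])
ho (array([570.71156304, 216.09969838,  31.55683332]), [[-0.2, -0.6], [0.7, -1.5], [-0.3, -0.3], [-1.7, -1.3], [-1.0, -3.0]])
0.0 [[282.0, 159.0], [298.0, 177.0], [280.0, 180.0], [264.0, 163.0]] [[209.0, 190.0], [208.0, 170.0], [213.0, 194.0], [215.0, 214.0]]
0.2 [[285.0, 160.0], [297.0, 179.0], [277.0, 178.0], [265.0, 161.0]] [[208.0, 185.0], [208.0, 171.0], [214.0, 198.0], [214.0, 214.0]]
0.4 [[289.0, 162.0], [296.0, 180.0], [274.0, 177.0], [266.0, 159.0]] [[208.0, 181.0], [209.0, 173.0], [214.0, 202.0], [214.0, 212.0]]
0.6 [[292.0, 164.0], [294.0, 181.0], [271.0, 174.0], [267.0, 157.0]] [[207.0, 177.0], [209.0, 175.0], [214.0, 206.0], [213.0, 210.0]]
0.8 [[294.0, 167.0], [292.0, 182.0], [269.0, 172.0], [270.0, 157.0]] [[207.0, 174.0], [210.0, 179.0], [215.0, 209.0], [212.0, 207.0]]
1.0 [[296.0, 170.0], [289.0, 182.0], [267.0, 169.0], [273.0, 156.0]] [[207.0, 172.0], [211.0, 182.0], [215.0, 211.0], [211.0, 203.0]]
1.2 [[298.0, 172.0], [286.0, 181.0], [266.0, 167.0], [276.0, 156.0]] [[207.0, 170.0], [211.0, 186.0], [214.0, 213.0], [210.0, 199.0]]
1.4 [[298.0, 174.0], [283.0, 181.0], [265.0, 164.0], [279.0, 157.0]] [[207.0, 170.0], [212.0, 190.0], [214.0, 214.0], [209.0, 194.0]]
hub [[281.1413685  169.34874685]] [[210.66639774 192.04526679]]
1.2 [[123.10792208 218.9412438 ]] [[301.69617082 115.37782022]]
1.3 [[121.53045673 215.75052799]] [[304.39335751 115.69630051]]
1.4 [[120.28639797 212.41398436]] [[307.05550939 116.21343777]]
1.5 [[119.38763509 208.96557234]] [[309.65867415 116.92514882]]
```

```bash
cat > ov.py <<'E'
from fit import *; from crop import *
def draw(c,p,x0,y0,q,segs,col=(0,255,0),s=4):
    for a,b in segs:
        uv=proj(p,T(q,[a,b])); uv=((uv-[x0,y0]+.5)*s-.5).round().astype(int)
        cv2.line(c,tuple(map(int,uv[0])),tuple(map(int,uv[1])),col,1)
def rect(x0,x1,y0,y1,z): 
    P=[[x0,y0,z],[x1,y0,z],[x1,y1,z],[x0,y1,z]]; return [(P[i],P[(i+1)%4]) for i in range(4)]
E
python3 - <<'E'
from ov import *
t,s=pickle.load(open('p0.pkl','rb')); d=-.375
A=lambda l:(np.array(l)+d).tolist()
ff=fit([(t,[[-54,0,46],[33,30,12],[-33,30,12]],A([[410.5,222.5],[391.2,190],[393,215]])),(s,[[-54,0,46],[-33,30,12],[33,30,12]],A([[145.5,287.2],[161.7,287.5],[180,302]]))],[550,-370,0]);print('ff',ff)
pl=fit([(t,[[90,25,14],[90,-25,14]],A([[365.75,212.5],[363.75,194.25]])),(s,[[90,25,14],[90,-25,14]],A([[183,266.5],[196.75,277.5]]))],[553,-354,1.57]);print('pl',pl)
ho=fit([(t,[[-75,17,75],[-75,-17,75],[0,62,64]],A([[175.75,228],[188.5,226.75],[154.5,201]])),(s,[[-75,17,75],[-75,-17,75]],A([[275,135.8],[269.5,145]]))],[570,216,0.1]);print('ho',ho)
print(T(pl[0],[90,0,7]),T(ff[0],[0,0,0]))
pickle.dump((ff[0],pl[0],ho[0]),open('q0.pkl','wb'))
H=rect(-75,45,-17,17,75)+rect(-30,30,-28,-28.1,100)+rect(-30,30,30,30.1,92)
ph=.9; H+=[([0,-80,55],[57*np.sin(ph+k*np.pi/2),-80,55+57*np.cos(ph+k*np.pi/2)]) for k in range(4)]
a=1.3;H+=[([0,62,63],[-90*np.cos(a),62+90*np.sin(a),63])]
F=rect(28,38,-85,30,12)+rect(-38,-28,-85,30,12)+[([64,0,36],[-54,0,46])]
P=rect(-90,90,-25,25,14)
cs=[panel(t['img'],120,168),panel(t['img'],352,165),panel(s['img'],240,110),panel(s['img'],115,262)]
draw(cs[0],t,120,168,ho[0],H);draw(cs[2],s,240,110,ho[0],H)
for c,p,x,y in ((cs[1],t,352,165),(cs[3],s,115,262)):
    draw(c,p,x,y,ff[0],F);draw(c,p,x,y,pl[0],P,(255,0,255))
comp(cs,'pics/ov0.png')
E
```

```text
ff (array([ 5.50957754e+02, -3.70019151e+02, -1.25586010e-03]), [[0.0, -0.2], [1.8, -0.2], [1.2, -0.3], [-0.2, -0.3], [0.2, -0.9], [0.5, -1.2]])
pl (array([ 552.46207816, -354.20664723,    1.59009858]), [[0.0, -0.2], [0.9, -0.9], [-0.4, -0.4], [0.1, -1.5]])
ho (array([5.71041182e+02, 2.16550728e+02, 1.34981437e-01]), [[-0.2, -0.3], [0.7, -1.2], [-0.1, -0.2], [-1.0, -1.1], [-0.4, -2.8]])
[[ 550.72498303 -264.22341268    7.        ]] [[ 550.9577543 -370.0191512    0.       ]]
```

View pics/ov0.png

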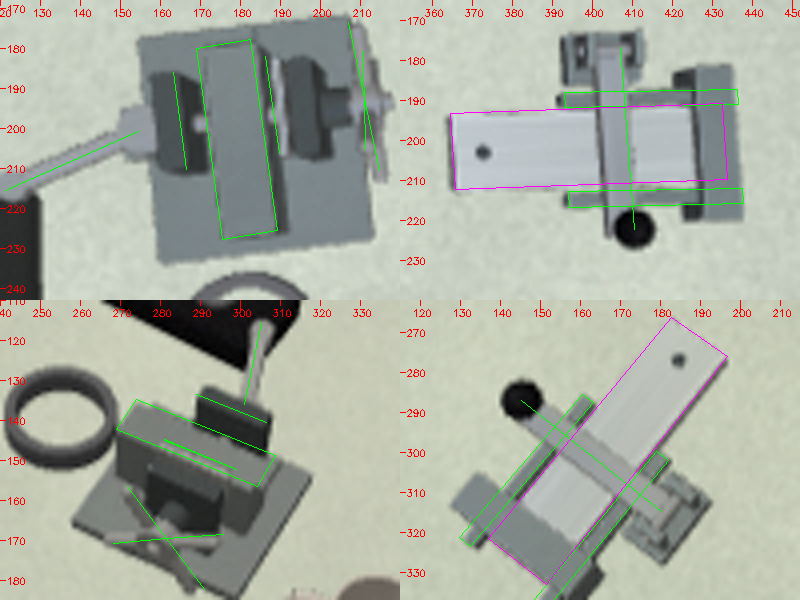

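```bash
cat > plan.py <<'E'
import numpy as np
from cell import state
def plan(wps,start=None):
    """wps: list of (x,y,z,yaw) TCP; prints rows from start, <=45mm & <=8.4deg per row, in calls of 5"""
    if start is None:
        s=state(); start=(*s['eef_pos'],s['tcp_rot'][2])
    cur=np.array(start,float); rows=[]
    for w in wps:
        w=np.array(w,float); d=w-cur; d[3]=(d[3]+np.pi)%(2*np.pi)-np.pi
        n=max(1,int(np.ceil(max(np.linalg.norm(d[:3])/48,abs(d[3])/.145))))
        rows+=[cur+d*k/n for k in range(1,n+1)]; cur=cur+d
    base=np.array(start,float)
    for i in range(0,len(rows),5):
        c,s=np.cos(base[3]),np.sin(base[3]); out=[]
        for r in rows[i:i+5]:
            e=r-base; out.append([[round(c*e[0]+s*e[1]),round(s*e[0]-c*e[1]),round(-e[2])],round(-e[3],2)])
        print(str(out).replace(' ',''))
        # commanded pose after rounding
        o=out[-1]; base=base+[c*o[0][0]+s*o[0][1], s*o[0][0]-c*o[0][1], -o[0][2], -o[1]]
    print('end',base.round(3))
E
python3 - <<'E'
from ov import *
t,s=pickle.load(open('p0.pkl','rb')); d=-.375
pt=lambda x,y,X,Y:[[X+a/4+d,Y+b/4+d] for a,b in zip(x,y)]
A=lambda l:(np.array(l)+d).tolist()
ff=fit([(t,[[-54,0,46],[33,30,12],[-33,30,12],[64,0,36]],A([[410.5,222.5],[391.2,190],[393,215],[405.3,176.8]])),(s,[[-54,0,46],[-33,30,12],[33,30,12]],A([[145.5,287.2],[161.7,287.5],[180,302]]))],[550,-370,0]);print('ff',ff)
pl=fit([(t,[[90,25,14],[90,-25,14],[0,-25,14]],A([[365.75,212.5],[363.75,194.25],[352+195/4,165+109/4]])),(s,[[90,25,14],[90,-25,14]],A([[183,266.5],[196.75,277.5]]))],[553,-354,1.57]);print('pl',pl)
ho=fit([(t,[[-75,17,75],[-75,-17,75],[0,62,64],[45,17,75],[45,-17,75]],A([[175.75,228],[188.5,226.75],[154.5,201],[120+207/4,168+52/4],[120+260/4,168+46/4]])),(s,[[-75,17,75],[-75,-17,75],[45,17,75],[45,-17,75]],A([[275,135.8],[269.5,145],[240+281/4,110+160/4],[240+263/4,110+187/4]]))],[570,216,0.1]);print('ho',ho)
pickle.dump((ff[0],pl[0],ho[0]),open('q0.pkl','wb'))
print('plain end in ff', T(pl[0],[90,0,7])-T(ff[0],[0,0,0]),'ball',T(ff[0],[-54,0,46]))
for n,u,v,z in [('bottle',403/1.5625,185/1.5625,150),('mug',317/1.5625,192/1.5625,85),('weight',459/1.5625,190/1.5625,70),('meter',177/1.5625,387/1.5625,34),('tape',284/1.5625,397/1.5625,24)]: print(n,onz(t,u,v,z).round())
q=ho[0];print('hub',T(q,[0,-80,55]),'tip')
for a in (1.2,1.3,1.4): print(a,proj(t,T(q,[-90*np.cos(a),62+90*np.sin(a),63])),proj(s,T(q,[-90*np.cos(a),62+90*np.sin(a),63])))
b=T(ff[0],[-54,0,46])[0]
from plan import plan
plan([(430,330,200,2.95),(490,0,180,3.0),(b[0],b[1],110,np.pi+ff[0][2])]); print(state()['t'])
E
```

```text
ff (array([ 5.51319322e+02, -3.68707926e+02,  2.58888323e-02]), [[0.1, -0.4], [1.0, -0.0], [1.1, -0.1], [0.4, -0.1], [-0.2, -0.2], [0.2, -1.2], [1.0, -1.9]])
pl (array([ 551.20214313, -355.30930169,    1.57096202]), [[0.2, -0.4], [1.4, -1.1], [-1.6, 0.3], [-0.4, -0.1], [-0.2, -0.9]])
ho (array([5.70341113e+02, 2.14222659e+02, 1.00872159e-01]), [[-0.3, -0.2], [0.7, -0.6], [0.7, -0.8], [-1.2, -1.1], [-0.9, -1.2], [-1.1, -1.2], [-0.8, -3.1], [-2.2, -0.5], [-2.6, 0.4]])
plain end in ff [[ -0.1320912  103.39862341   7.        ]] ball [[ 497.33741694 -370.10576712   46.        ]]
bottle [746.  15. 150.]
mug [753. 152.  85.]
weight [757. -77.  70.]
meter [446. 388.  34.]
tape [426. 215.  24.]
hub [[578.39720773 134.62932165  55.        ]] tip
1.2 [[122.72824603 216.79701154]] [[303.15274688 115.41905267]]
1.3 [[121.27879899 213.5363424 ]] [[305.84704031 115.81859185]]
1.4 [[120.16878218 210.14300964]] [[308.49669853 116.41590989]]
[[[-40,-23,1],np.float64(-0.01)],[[-80,-47,1],np.float64(-0.02)],[[-119,-70,2],np.float64(-0.04)],[[-159,-93,3],np.float64(-0.05)],[[-199,-116,3],np.float64(-0.06)]]
[[[-38,-26,1],np.float64(-0.01)],[[-76,-52,2],np.float64(-0.03)],[[-115,-77,2],np.float64(-0.04)],[[-131,-116,5],np.float64(-0.04)],[[-148,-154,7],np.float64(-0.05)]]
[[[-15,-39,3],np.float64(-0.01)],[[-30,-79,5],np.float64(-0.01)],[[-44,-118,8],np.float64(-0.02)],[[-59,-157,10],np.float64(-0.02)],[[-74,-196,13],np.float64(-0.03)]]
[[[-13,-40,2],np.float64(-0.01)],[[-21,-86,11],np.float64(-0.03)],[[-29,-131,20],np.float64(-0.05)],[[-37,-177,29],np.float64(-0.07)],[[-44,-223,37],np.float64(-0.09)]]
[[[-4,-46,9],np.float64(-0.02)],[[-8,-92,18],np.float64(-0.04)],[[-11,-138,27],np.float64(-0.06)],[[-15,-184,35],np.float64(-0.08)]]
end [ 497.501 -369.954  110.361    3.163]
1.8
```

jog_arm(motion=[[[-40,-23,1],-0.01],[[-80,-46,1],-0.02],[[-120,-70,2],-0.04],[[-160,-93,3],-0.05],[[-199,-116,3],-0.06]], grip=0.47)

```text
t: 2.3
eef_pos: [336.7, 429.8, 202.4]
tcp_rot: [3.141, 0.0, 2.913]
ft_force: [1.0, -0.2, -0.1]
opening: 0.637
grip_force: 0.0
```

jog_arm(motion=[[[-38,-26,1],-0.01],[[-76,-52,2],-0.03],[[-115,-77,2],-0.04],[[-131,-116,5],-0.04],[[-148,-154,7],-0.05]])

```text
t: 2.8
eef_pos: [445.4, 246.0, 195.1]
tcp_rot: [3.142, -0.0, 2.963]
ft_force: [0.6, 0.1, -0.0]
opening: 0.536
grip_force: 0.0
```

jog_arm(motion=[[[-15,-39,3],-0.01],[[-30,-79,5],-0.01],[[-44,-118,8],-0.02],[[-59,-157,10],-0.02],[[-74,-196,13],-0.03]])

```text
t: 3.3
eef_pos: [483.0, 40.0, 182.5]
tcp_rot: [3.141, 0.001, 2.993]
ft_force: [1.4, 0.1, -0.2]
opening: 0.529
grip_force: 0.0
```

jog_arm(motion=[[[-13,-40,2],-0.01],[[-21,-86,11],-0.03],[[-29,-131,20],-0.05],[[-37,-177,29],-0.07],[[-44,-223,37],-0.09]])

```text
t: 3.8
eef_pos: [493.2, -187.4, 145.0]
tcp_rot: [-3.142, 0.0, 3.084]
ft_force: [1.1, 1.3, 0.1]
opening: 0.529
grip_force: 0.0
```

jog_arm(motion=[[[-4,-46,9],-0.02],[[-8,-92,18],-0.04],[[-11,-138,27],-0.06],[[-15,-184,35],-0.08],[[-15,-184,35],-0.08]])

```text
t: 4.3
eef_pos: [496.9, -374.7, 108.9]
tcp_rot: [-3.141, 0.0, -3.124]
ft_force: [-0.7, 0.5, -1.4]
opening: 0.532
grip_force: 0.0
```

```bash
python3 - <<'E'
from h import *
from plan import plan
s=state();print(s['eef_pos'],s['tcp_rot'],s['t'])
p=read_camera('scene'); r=cut_out('bar_ball',p); print([(x['p'],x['box']) for x in r]); s=state();print(s['eef_pos'],s['tcp_rot'],s['t'])
plan([(497.3,-370,51,3.167)])
E
```

```text
[ 496.87869911 -374.73898705  108.90890549] [-3.14107590e+00  1.43938363e-05 -3.12366884e+00] 4.3
[(0.81, [137.5, 201.3, 169.3, 232.5]), (0.77, [140.9, 281.6, 183.0, 316.7])]
[ 496.984032   -370.41278562  109.66623401] [ 3.14063436e+00 -6.99019822e-04 -3.12220723e+00] 4.4
[[[0,0,29],np.float64(-0.0)],[[0,0,59],np.float64(-0.01)]]
end [ 496.984 -370.413   50.666   -3.112]
```

jog_arm(motion=[[[0,0,20],0],[[0,0,40],0],[[0,0,59],0],[[0,0,59],0],[[0,0,59],0]])

```text
t: 4.9
eef_pos: [497.9, -369.0, 52.0]
tcp_rot: [3.141, 0.0, -3.119]
ft_force: [-0.2, 0.0, -0.2]
opening: 0.529
grip_force: 0.0
```

jog_arm(motion=[[[0,0,0],0],[[0,0,0],0],[[0,0,0],0],[[0,0,0],0],[[0,0,0],0]], grip=1)

```text
t: 5.4
eef_pos: [497.5, -370.0, 51.5]
tcp_rot: [-3.142, 0.0, -3.12]
ft_force: [-0.1, -0.3, 0.4]
opening: 0.163
grip_force: 0.0
```

```bash
python3 - <<'E'
from h import *; from crop import *
t=read_camera('top');p=read_camera('scene')
s=state();print({k:s[k] for k in ('t','eef_pos','opening','grip_force','ft_force','joints')})
comp([panel(t['img'],340,155),panel(t['img'],370,190,50,37,8)[:300,:400] if 0 else panel(p['img'],100,235),panel(p['img'],115,262),panel(p['img'],80,200)],'pics/c1.png')
E
```

```text
{'t': 5.5, 'eef_pos': array([ 497.46165323, -369.98495179,   51.33045394]), 'opening': 0.08625837554594368, 'grip_force': 0.036367541179060936, 'ft_force': array([ 0.32415759,  0.58799745, -0.55938352]), 'joints': array([-7.46017350e-01,  6.65375511e-01,  1.70922326e+00,  1.06064608e-04,
        7.67009187e-01, -2.33795778e+00])}
```

View pics/c1.png

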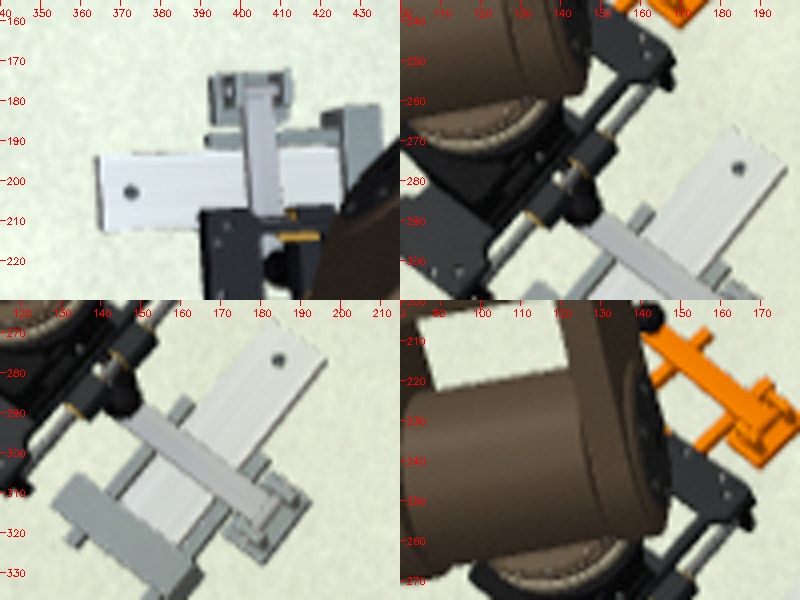

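```bash
python3 - <<'E'
from h import *
import pickle
t,s=pickle.load(open('p0.pkl','rb'))
for z in (26,45,65,85,105): print(z,[proj(p,[[497.5,-370+d,z] for d in (-10,0,10)]).round(1).tolist() for p in (s,t)])
def tri(a,b):
    o1,d1=ray(s,*a);o2,d2=ray(t,*b); d1/=np.linalg.norm(d1);d2/=np.linalg.norm(d2)
    k=np.linalg.lstsq(np.c_[d1,-d2],o2-o1,rcond=None)[0]; return o1+d1*k[0],o2+d2*k[1]
print(tri((145.1,286.8),(410.1,222.1)))
E
```

```text
26 [[[144.2, 292.2], [146.9, 289.1], [149.5, 286.1]], [[411.3, 221.8], [407.4, 221.8], [403.6, 221.9]]]
45 [[[142.4, 289.9], [145.1, 286.8], [147.8, 283.7]], [[413.9, 221.6], [410.0, 221.7], [406.1, 221.8]]]
65 [[[140.5, 287.4], [143.2, 284.3], [146.0, 281.2]], [[416.8, 221.5], [412.9, 221.5], [408.9, 221.6]]]
85 [[[138.4, 284.8], [141.3, 281.7], [144.1, 278.5]], [[419.8, 221.3], [415.8, 221.4], [411.8, 221.4]]]
105 [[[136.3, 282.2], [139.2, 279.0], [142.1, 275.8]], [[422.9, 221.1], [418.8, 221.2], [414.7, 221.3]]]
(array([ 496.98535759, -369.95629196,   43.92565987]), array([ 496.48227646, -370.44216161,   44.09297293]))
```

```bash
python3 - <<'E'
from h import *; from crop import *
t=read_camera('top');p=read_camera('scene')
s=state();print({k:s[k] for k in ('t','eef_pos','opening','grip_force','ft_force')})
f=lambda im:np.clip(255*(im/255.)**.45,0,255).astype(np.uint8)
a=panel(f(p['img']),120,255,50,55,8)[:440]; b=panel(f(t['img']),385,185,50,55,8)[:440]
cv2.imwrite('pics/c2.png',np.hstack([a,b]))
E
```

```text
{'t': 5.6, 'eef_pos': array([ 497.46981917, -369.90261723,   51.2854087 ]), 'opening': 0.02604427935487916, 'grip_force': 0.21192710381001234, 'ft_force': array([ 0.53640006, -0.46529805,  0.47922924])}
```

View pics/c2.png

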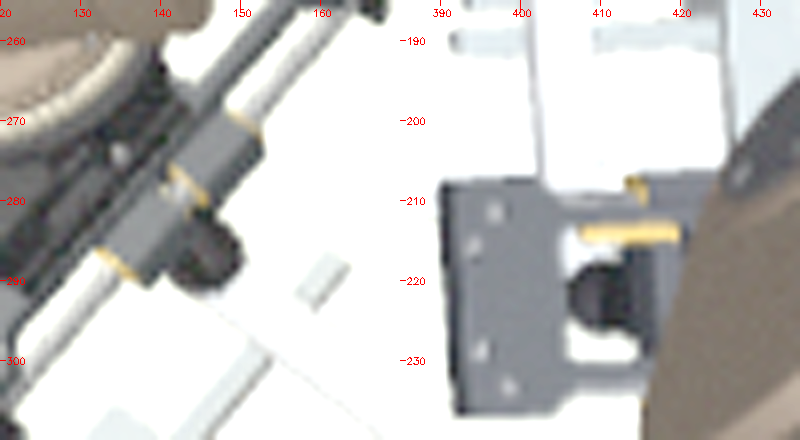

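```bash
python3 - <<'E'
from h import *
import pickle
t0,s0=pickle.load(open('p0.pkl','rb'))
t=read_camera('top');p=read_camera('scene')
pickle.dump((t,p),open('p1.pkl','wb'))
def asc(im,x0,x1,y0,y1):
    g=im.max(2)
    for y in range(y0,y1): print(y,' '.join('%3d'%g[y,x] for x in range(x0,x1)))
print('scene old');asc(s0['img'],136,156,278,296)
print('scene new');asc(p['img'],136,156,278,296)
print('top old');asc(t0['img'],400,420,214,230)
print('top new');asc(t['img'],400,420,214,230)
print(state()['opening'],state()['grip_force'],state()['t'])
E
```

```text
scene old
278 151 150 148 148 148 150 150 149 149 150 150 148 148 148 146 145 144 145 146 147
279 151 149 146 149 149 150 148 148 149 148 147 146 149 149 146 142 143 145 146 147
280 149 148 146 151 150 149 149 149 147 144 145 148 149 149 148 143 143 144 146 148
281 150 147 148 149 148 151 150 148 128 110 128 131 147 148 149 146 145 145 146 148
282 151 147 148 148 147 150 117  98  74  52  75  75 101 145 147 147 147 146 146 147
283 151 149 151 151 149 116  56  16  14  14  11  10  26 111 146 146 149 148 145 145
284 152 150 151 150 131  57  18  18  14  13  12   9  10  50 112 146 149 150 146 145
285 151 152 150 150  99  22  20  20  19  16  14  12   9   6  81 145 147 150 147 147
286 148 150 151 149  69  17  19  20  16  13  13  13   9   6  59 143 147 148 146 146
287 149 149 149 148  55  16  15  17  20  15  12  10   8   8  36 118 148 148 146 147
288 150 150 147 147  78  15  13  13  16  14  13   8   7   7  75 111 128 128 145 147
289 151 148 145 148 132  25  10  10   7  10  11  10   6  49 105 116 114 116 122 147
290 148 147 146 149 150  72  14  10  11   9  10   7  49  97 113 114 114 116 112 12
[... 3992 characters left out ...]
 37  37  36   9  11  16  17  18   6   5   6   5  11  14  16  25  29
223  37  37  37  37  38  34  11  13  14  16  19   6   6   4   7  10  11  15  25  28
224  38  37  38  38  38  36  27  12  14  16  18  10   7   7   6  11  12  15  22  28
225  37  37  37  38  37  49  85  46  13  15  16   9   5   5   6  10  14  15  23  28
226  37  37  38  37  37  65 137 116  71  48  33  51  61  92  46   9  14  14  25  28
227  36  37  37  36  37  61 137 168 143 122 110 124 133 168 117  46  12  18  27  28
228  37  36  37  37  38  53 118 172 175 177 175 175 173 175 170  99  14  20  27  28
229  38  37  37  38  37  49 103 151 153 155 155 154 150 151 149 108  22  25  26  27
0.007839055868319244 0.21330434828996658 5.7
```

jog_arm(motion=[[[0,0,-20],0],[[0,0,-50],0],[[0,0,-70],0],[[0,0,-70],0]])

```text
t: 6.1
eef_pos: [498.4, -370.8, 124.0]
tcp_rot: [-3.138, 0.003, -3.12]
ft_force: [-1.0, -0.0, -0.4]
opening: 0.006
grip_force: 0.0
```

```bash
python3 - <<'E'
from h import *; from crop import *
t=read_camera('top');p=read_camera('scene')
s=state();print({k:s[k] for k in ('t','eef_pos','opening','grip_force','ft_force')})
f=lambda im:np.clip(255*(im/255.)**.45,0,255).astype(np.uint8)
a=panel(f(p['img']),110,240,50,70,8); b=panel(f(t['img']),385,175,50,70,8)
cv2.imwrite('pics/c3.png',np.hstack([a,b]))
x,y,z=s['eef_pos']
print('tip',proj(p,[x,y,z-25]),proj(t,[x,y,z-25]))
E
```

```text
{'t': 6.2, 'eef_pos': array([ 497.39143191, -369.86528833,  121.14009671]), 'opening': 0.0013553997030326722, 'grip_force': 0.0, 'ft_force': array([ 0.28878283,  0.17650971, -0.63869422])}
tip [[140.14515682 280.09796732]] [[417.41688992 221.32044787]]
```

View pics/c3.png

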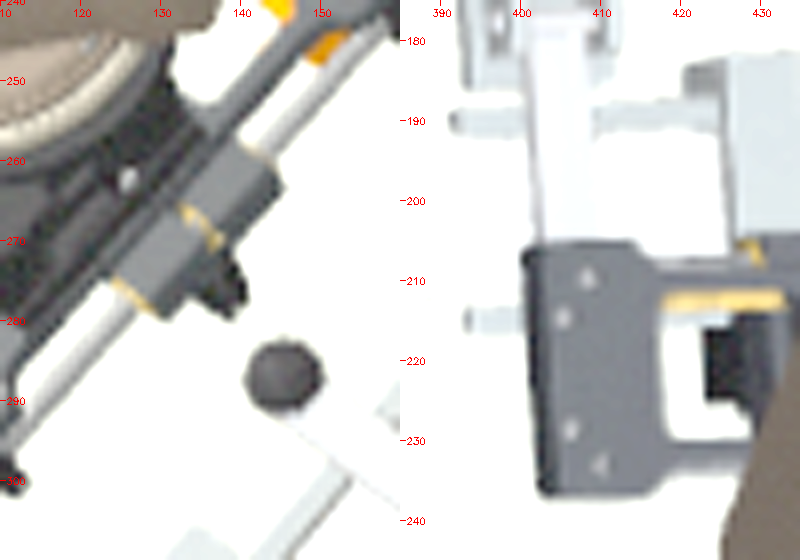

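jog_arm(motion=[[[0,0,0],0],[[0,0,0],0],[[0,0,0],0],[[0,0,10],0],[[0,0,20],0]], grip=0.47)

```text
t: 6.7
eef_pos: [497.4, -369.8, 100.3]
tcp_rot: [3.141, -0.0, -3.12]
ft_force: [-0.2, -0.5, 0.2]
opening: 0.372
grip_force: 0.0
```

jog_arm(motion=[[[0,0,20],0],[[0,0,40],0],[[0,0,60],0],[[0,0,69],0],[[0,0,69],0]])

```text
t: 7.2
eef_pos: [496.9, -369.4, 30.6]
tcp_rot: [3.14, -0.002, -3.12]
ft_force: [-0.5, 0.2, 0.0]
opening: 0.53
grip_force: 0.0
```

jog_arm(motion=[[[0,0,0],0],[[0,0,0],0],[[0,0,0],0],[[0,0,0],0],[[0,0,0],0]], grip=1)

```text
t: 7.7
eef_pos: [497.5, -368.5, 32.4]
tcp_rot: [3.139, -0.0, -3.121]
ft_force: [2.3, 7.0, 0.1]
opening: 0.258
grip_force: 30.0
```

jog_arm(motion=[[[0,0,0],0],[[0,0,0],0],[[0,1.5,4],0],[[0,1.5,8],0],[[0,1.5,8],0]], grip=0.6)

```text
t: 8.2
eef_pos: [497.2, -368.3, 23.6]
tcp_rot: [3.141, -0.001, -3.12]
ft_force: [0.4, 0.3, 0.7]
opening: 0.399
grip_force: 0.0
```

jog_arm(motion=[[[0,0,0],0],[[0,0,0],0],[[0,0,0],0],[[0,0,0],0]], grip=1)

```text
t: 8.6
eef_pos: [497.5, -368.4, 24.3]
tcp_rot: [3.141, 0.0, -3.12]
ft_force: [-0.1, 0.4, 0.6]
opening: 0.256
grip_force: 30.0
```

jog_arm(motion=[[[-3.1,0,-13.4],0],[[-7.6,0,-26.3],0],[[-13.7,0,-38.6],0],[[-21.1,0,-50.2],0],[[-29.7,0,-60.8],0]])

```text
t: 9.1
eef_pos: [527.5, -367.8, 86.4]
tcp_rot: [-3.142, 0.0, -3.12]
ft_force: [3.9, -1.1, -6.0]
opening: 0.261
grip_force: 30.0
```

jog_arm(motion=[[[-9.9,0,-9.6],0],[[-20.7,0,-18],0],[[-32.5,0,-25.1],0],[[-45,0,-30.8],0],[[-58,0,-35],0]])

```text
t: 9.6
eef_pos: [585.3, -366.7, 121.3]
tcp_rot: [-3.141, -0.001, -3.12]
ft_force: [-0.5, -3.0, -5.5]
opening: 0.258
grip_force: 30.0
```

jog_arm(motion=[[[-13.5,0,-2.7],0],[[-27.1,0,-3.9],0],[[-40.9,0,-3.4],0],[[-54.4,0,-1.4],0],[[-67.6,0,2.1],0]])

```text
t: 10.1
eef_pos: [653.6, -365.4, 120.2]
tcp_rot: [-3.14, 0.001, -3.12]
ft_force: [-1.2, -1.2, 3.7]
opening: 0.254
grip_force: 30.0
```

jog_arm(motion=[[[0,0,0],0]])

```text
t: 10.2
eef_pos: [654.7, -365.4, 119.8]
tcp_rot: [-3.14, 0.003, -3.12]
ft_force: [3.3, -1.1, 4.9]
opening: 0.259
grip_force: 30.0
```

jog_arm(motion=[[[0,0,0],0],[[0,0,0],0],[[0,0,0],0],[[0,0,-10],0],[[0,0,-30],0]], grip=0.4)

```text
t: 10.7
eef_pos: [652.0, -364.8, 147.4]
tcp_rot: [3.14, -0.002, -3.121]
ft_force: [-0.2, 0.1, 0.1]
opening: 0.587
grip_force: 0.0
```

jog_arm(motion=[[[0,0,-40],0],[[30,10,-60],0.14],[[70,30,-60],0.28],[[100,60,-60],0.42],[[100,60,-60],0.56]], grip=0.2)

```text
t: 11.2
eef_pos: [548.0, -304.4, 209.4]
tcp_rot: [3.141, -0.002, 2.597]
ft_force: [1.2, -0.7, 0.7]
opening: 0.798
grip_force: 0.0
```

```bash
python3 - <<'E'
from h import *
from plan import plan
for n in ('top','scene'):
    p=read_camera(n)
    for t in ('clampbar','bar_ball','plate'): print(n,t,[(x['p'],x['box']) for x in cut_out(t,p)])
    print(proj(p,[[656,-368,139],[615,-367,26]]))
s=state();print(s['t'],s['eef_pos'],s['tcp_rot'][2],s['joints'])
plan([(551,-305,100,1.571)])
E
```

```text
top clampbar [(0.72, [415.5, 152.6, 429.3, 168.5]), (0.5, [281.6, 114.7, 302.4, 131.7]), (0.48, [187.2, 185.6, 195.0, 206.1])]
top bar_ball [(0.65, [341.2, 249.3, 345.7, 303.0]), (0.42, [415.0, 152.4, 425.0, 170.2])]
top plate [(0.88, [362.1, 192.9, 405.6, 211.1])]
[[419.80145446 154.05347095]
 [404.02173121 176.93845677]]
scene clampbar [(0.63, [170.5, 296.2, 192.0, 319.8]), (0.48, [162.3, 226.4, 172.8, 227.7]), (0.37, [194.4, 167.0, 235.8, 201.3])]
scene bar_ball [(0.52, [162.5, 224.7, 170.3, 231.9])]
scene plate [(0.64, [147.3, 271.8, 196.9, 323.5]), (0.22, [127.2, 287.9, 194.2, 341.3])]
[[186.65609157 312.51706811]
 [181.40945354 314.5058277 ]]
11.6 [ 551.8072494  -307.60640041  207.6816975 ] 2.604605536585472 [-6.13094266e-01  4.98603147e-01  1.53829908e+00  1.11038950e-04
  1.10501010e+00 -1.64695334e+00]
[[[0,0,13],np.float64(0.13)],[[1,0,27],np.float64(0.26)],[[1,1,40],np.float64(0.39)],[[1,1,54],np.float64(0.52)],[[1,1,67],np.float64(0.65)]]
[[[1,0,14],np.float64(0.13)],[[1,0,27],np.float64(0.25)],[[1,0,41],np.float64(0.38)]]
end [ 551.085 -305.308   99.682    1.575]
```

jog_arm(motion=[[[0,0,13],0.14],[[1,0,27],0.28],[[1,1,40],0.42],[[1,1,54],0.56],[[1,1,67],0.7]])

```text
t: 12.1
eef_pos: [551.3, -306.1, 140.0]
tcp_rot: [-3.141, -0.0, 1.898]
ft_force: [0.7, -0.8, -1.5]
opening: 0.798
grip_force: 0.0
```

jog_arm(motion=[[[1,0,14],0.14],[[1,0,40],0.28],[[1,0,80],0.33],[[1,0,110],0.33],[[1,0,127],0.33]])

```text
t: 12.6
eef_pos: [550.1, -304.6, 11.1]
tcp_rot: [-3.139, -0.002, 1.574]
ft_force: [-0.0, 0.6, -0.6]
opening: 0.8
grip_force: 0.0
```

jog_arm(motion=[[[0,0,0],0],[[0,0,4],0],[[0,0,4],0]])

```text
t: 12.9
eef_pos: [551.2, -305.2, 10.6]
tcp_rot: [3.141, 0.0, 1.573]
ft_force: [0.4, 0.6, -0.4]
opening: 0.798
grip_force: 0.0
```

jog_arm(motion=[[[0,0,3],0],[[0,0,3],0]])

```text
t: 13.1
eef_pos: [551.0, -305.1, 7.5]
tcp_rot: [3.141, 0.0, 1.573]
ft_force: [-0.7, -0.5, 0.2]
opening: 0.801
grip_force: 0.0
```

jog_arm(motion=[[[0,0,3],0],[[0,0,6],0],[[0,0,9],0],[[0,0,9],0]])

```text
t: 13.5
eef_pos: [550.6, -304.8, -2.5]
tcp_rot: [-3.141, -0.0, 1.573]
ft_force: [-0.4, -0.4, 0.4]
opening: 0.799
grip_force: 0.0
```

jog_arm(motion=[[[0,0,1.5],0],[[0,0,3],0],[[0,0,3],0]])

```text
t: 13.8
eef_pos: [550.7, -304.9, -5.2]
tcp_rot: [-3.141, -0.0, 1.573]
ft_force: [0.1, 0.4, 0.1]
opening: 0.798
grip_force: 0.0
```

jog_arm(motion=[[[0,0,2],0],[[0,0,2],0]])

```text
t: 14.0
eef_pos: [550.7, -304.9, -7.2]
tcp_rot: [-3.141, -0.0, 1.573]
ft_force: [0.1, 0.3, -0.5]
opening: 0.8
grip_force: 0.0
```

jog_arm(motion=[[[0,0,1.5],0],[[0,0,1.5],0]])

```text
t: 14.2
eef_pos: [550.8, -304.9, -8.7]
tcp_rot: [-3.141, -0.0, 1.573]
ft_force: [-0.5, -0.3, -0.1]
opening: 0.8
grip_force: 0.0
```

jog_arm(motion=[[[0,0,0],0],[[0,0,0],0],[[0,0,0],0],[[0,0,0],0],[[0,0,0],0]], grip=1)

```text
t: 14.7
eef_pos: [550.8, -304.9, -8.5]
tcp_rot: [-3.142, -0.0, 1.573]
ft_force: [-1.0, 1.0, 0.4]
opening: 0.518
grip_force: 29.9
```

jog_arm(motion=[[[8,0,0],0],[[22,0,0],0],[[38,0,0],0],[[54,0,0],0],[[66,0,0],0]])

```text
t: 15.2
eef_pos: [550.6, -236.8, -8.5]
tcp_rot: [-3.141, -0.0, 1.574]
ft_force: [0.0, -1.1, -1.1]
opening: 0.522
grip_force: 29.9
```

jog_arm(motion=[[[6,0,0],0],[[9,0,0],0],[[9,0,0],0]])

```text
t: 15.5
eef_pos: [550.7, -229.4, -8.5]
tcp_rot: [-3.141, -0.001, 1.573]
ft_force: [0.4, 3.1, 1.4]
opening: 0.525
grip_force: 29.9
```

jog_arm(motion=[[[0,0,0],0],[[0,0,0],0],[[0,0,0],0]], grip=0.3)

```text
t: 15.8
eef_pos: [550.6, -230.4, -8.5]
tcp_rot: [3.142, -0.0, 1.572]
ft_force: [-0.2, 0.0, 0.8]
opening: 0.685
grip_force: 0.0
```

```bash
python3 - <<'E'
from h import *
for n in ('top','scene'):
    p=read_camera(n); r=cut_out('plate',p)
    for x in r[:2]: 
        m=x['region']; ys,xs=np.nonzero(m); print(n,x['p'],x['box'])
    print('mid -283 ends',proj(p,[[551,-283+d,14] for d in (-90,0,90)]).round(1).tolist(), proj(p,[[551+e,-193,14] for e in (-25,25)]).round(1).tolist())
s=state();print(s['t'],s['eef_pos'],s['opening'])
E
```

```text
top 0.69 [332.6, 192.8, 341.5, 214.9]
mid -283 ends [[406.0, 201.6], [371.9, 202.2], [337.8, 202.8]] [[338.2, 212.3], [337.5, 193.4]]
scene 0.81 [156.7, 250.2, 206.9, 309.5]
mid -283 ends [[162.1, 303.2], [184.8, 276.1], [206.0, 251.0]] [[199.1, 246.2], [212.9, 255.8]]
16.0 [ 550.62755918 -230.10836274   -8.50913352] 0.6989185692058187
```

jog_arm(motion=[[[-15,0,0],0],[[-35,0,0],0],[[-50,0,0],0],[[-50,0,0],0]])

```text
t: 16.4
eef_pos: [550.7, -282.8, -8.5]
tcp_rot: [3.141, 0.001, 1.57]
ft_force: [-0.4, -0.4, 0.3]
opening: 0.7
grip_force: 0.0
```

jog_arm(motion=[[[0,0,0],0],[[0,0,0],0],[[0,0,0],0],[[0,0,0],0]], grip=1)

```text
t: 16.8
eef_pos: [550.8, -279.5, -8.5]
tcp_rot: [-3.141, -0.0, 1.573]
ft_force: [0.9, 0.2, -1.3]
opening: 0.521
grip_force: 30.0
```

jog_arm(motion=[[[0,0,-10],0],[[0,0,-30],0],[[0,0,-60],0],[[0,0,-60],0]])

```text
t: 17.2
eef_pos: [552.3, -280.7, 55.3]
tcp_rot: [3.137, 0.003, 1.573]
ft_force: [0.5, 0.0, -3.1]
opening: 0.522
grip_force: 30.0
```

```bash
python3 - <<'E'
from h import *; import pickle
ps=[read_camera('top'),read_camera('scene')]; pickle.dump(ps,open('p2.pkl','wb'))
s=state();print(s['t'],s['eef_pos'],s['tcp_rot'],s['opening'],s['ft_force'],s['moment'])
g=ps[0]['img'].max(2)
for v in range(186,216,2): print(v,' '.join('%3d'%x for x in g[v,322:352]))
E
```

```text
17.3 [ 550.80984284 -279.79388977   51.94312933] [3.14077600e+00 4.16740913e-04 1.57299715e+00] 0.5216005564241613 [-0.75835022  0.36036501 -3.53899013] [-0.03551247  0.05922968 -0.03665858]
186 189 190 189 190 189 188 188 187 189 190 188 186 189 192 192 191 188 192 192 189 189 192 192 188 188 189 189 191 193 193
188 193 194 192 192 191 190 190 189 189 189 190 191 189 189 193 192 185 184 184 184 187 186 185 188 190 190 192 190 188 189
190 192 190 188 186 187 189 192 193 192 190 189 188 186 184 191 195 189 187 184 184 176 178 179 179 181 179 174 174 177 182
192 191 191 189 188 188 186 188 194 193 189 188 190 188 187 191 190 185 183 150 115 196 193 190 190 190 191 191 190 191 191
194 190 186 183 187 191 191 189 190 192 187 187 185 189 190 186 190 189 179 149 107 191 187 187 187 187 186 186 186 185 185
196 193 193 194 193 189 188 187 190 191 187 185 189 190 185 183 186 190 185 151  99 196 188 188 188 187 187 187 187 186 186
198 192 192 194 191 187 188 190 191 190 191 195 188 188 189 190 191 192 189 171  99 194 187 187 187 187 187 185 173 179 185
200 188 191 193 191 187 185 187 190 191 1
[... 250 characters left out ...]
 192 195 190 191 191 191 193 197 186 120 183 188 188 188 188 188 188 187 187 186
206 188 191 195 195 194 195 196 196 190 190 191 196 191 190 189 188 188 187 179 116 159 192 192 191 191 192 191 191 191 190
208 194 193 193 193 194 194 192 193 192 189 190 190 193 194 192 189 186 186 182 126 149 192 192 191 191 192 191 190 190 190
210 195 194 194 194 192 193 196 201 198 200 200 194 195 196 198 196 192 190 182 132 126 187 184 183 184 185 186 184 182 181
212 201 201 195 196 198 196 195 198 193 195 196 192 190 193 200 198 193 194 197 198 198 196 194 198 197 193 190 197 197 195
214 195 198 193 196 197 199 196 195 193 192 193 192 190 192 198 200 197 196 193 194 198 199 198 194 191 193 196 199 201 198
```

```bash
python3 - <<'E'
from h import *; from crop import *; import pickle
t,s=pickle.load(open('p2.pkl','rb'))
f=lambda im:np.clip(255*(im/255.)**.7,0,255).astype(np.uint8)
a=panel(f(t['img'])*0+t['img'],163,172,40,60,10); b=panel(s['img'],262,112,50,75,8)
cv2.imwrite('pics/c4.png',np.hstack([a,b]))
for u,v in ((341.4,194),(341.6,200),(341.9,208)): print(onz(t,u,v,74.5))
E
```

```text
[ 569.34009021 -190.95532326   74.5       ]
[ 554.32196369 -190.89914129   74.5       ]
[ 534.35513783 -190.9076311    74.5       ]
```

View pics/c4.png

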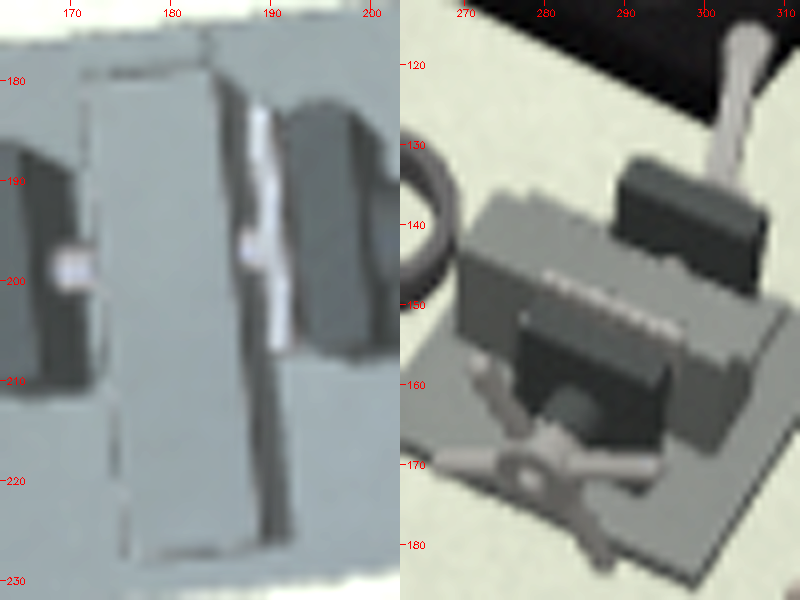

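```bash
python3 - <<'E'
from fit import *
t,s=pickle.load(open('p2.pkl','rb'))
def model(q):
    ph,a=q[3],q[4]; yp=-29+12*ph/6.283; cj=25+6*np.sin(a) if 0 else 30.5
    hub=-82+12*ph/6.283
    top=[[45,17,77],[45,-17,77],[-75,17,75],[-75,-17,75],[30,yp,100],[-30,yp,100],[30,cj,92],[-30,cj,92],[-90*np.cos(a),62+90*np.sin(a),63]]
    arms=[[57*np.sin(ph+k*np.pi/2),hub,55+57*np.cos(ph+k*np.pi/2)] for k in (3,0,1,2)]
    sc=[[-75,-17,75],[-75,17,75],[-30,yp-2.5,100],[30,yp-2.5,100],[-30,cj,92],[30,cj,92],[-90*np.cos(a),62+90*np.sin(a),63]]+arms
    return proj(t,T(q,top))+q[5:7],proj(s,T(q,sc))+q[7:9]
ot=np.array([[170.85,179.05],[183.85,178.25],[175.05,226.85],[188.75,226.05],[187.55,182.05],[189.75,206.55],[164.55,187.55],[166.35,210.35],[123.2,214.1]])
os_=np.array([[268.8,142.6],[273.7,135.3],[279.7,145.9],[296.6,153.1],[288.7,136.6],[306.3,144.3],[305.1,116.6],[271.6,157.2],[294.1,169.7],[287.2,182.2],[265.9,169.1]])
def f(q):
    a,b=model(q); return np.concatenate([((a-ot)/.7).ravel(),((b-os_)/.7).ravel(),q[5:]/1.])
r=least_squares(f,[571,215,.09,.95,1.3,0,0,0,0],loss='soft_l1')
print(r.x.round(3)); a,b=model(r.x); print((a-ot).round(1).tolist()); print((b-os_).round(1).tolist())
J=np.linalg.inv(r.jac.T@r.jac); print(np.sqrt(np.diag(J)).round(3))
q=r.x; pickle.dump(q,open('qh.pkl','wb'))
print('target mid',T(q,[-53,1.5,0]),'hub',T(q,[0,-82+12*q[3]/6.283,55]),'pivot',T(q,[0,62,55]))
E
```

```text
[ 5.70909e+02  2.13003e+02  8.80000e-02  1.00300e+00  1.24900e+00
 -7.30000e-02  2.25000e-01  1.59000e-01  6.92000e-01]
[[-0.2, 0.2], [0.4, -0.4], [0.0, 0.6], [0.1, -0.1], [-0.0, 0.3], [0.0, 0.3], [0.0, -2.4], [0.4, -0.8], [-1.0, 0.4]]
[[-0.3, -0.3], [0.1, -0.2], [-0.1, -0.1], [0.6, 0.7], [0.1, -2.3], [-0.3, -2.4], [0.1, 0.1], [-0.3, -0.6], [0.2, 1.3], [0.2, 0.9], [-0.2, 0.4]]
[2.158 2.208 0.009 0.029 0.026 0.88  0.855 0.667 0.627]
target mid [[517.98072205 209.85749902   0.        ]] hub [[577.91926809 133.22632212  55.        ]] pivot [[565.48096675 274.76494662  55.        ]]
```

```bash
python3 - <<'E'
from plan import plan
plan([(550,-200,125,1.35),(519,210,125,0.088)])
E
```

```text
[[[27,0,-24],np.float64(0.07)],[[53,0,-49],np.float64(0.15)],[[80,-1,-73],np.float64(0.22)],[[125,-4,-73],np.float64(0.36)],[[171,-7,-73],np.float64(0.5)]]
[[[38,-25,0],np.float64(0.14)],[[77,-50,0],np.float64(0.28)],[[115,-75,0],np.float64(0.42)],[[153,-99,0],np.float64(0.56)],[[192,-124,0],np.float64(0.7)]]
[[[13,-44,0],np.float64(0.14)],[[26,-87,0],np.float64(0.28)]]
end [5.18670e+02 2.09590e+02 1.24943e+02 9.30000e-02]
```

jog_arm(motion=[[[20,0,-24],0.07],[[48,0,-49],0.15],[[80,-1,-73],0.22],[[125,-4,-73],0.36],[[171,-7,-73],0.5]])

```text
t: 17.8
eef_pos: [542.8, -107.6, 123.9]
tcp_rot: [-3.141, -0.0, 1.066]
ft_force: [1.0, 0.9, -2.6]
opening: 0.525
grip_force: 29.9
```

jog_arm(motion=[[[38,-25,0],0.14],[[77,-50,0],0.28],[[115,-75,0],0.42],[[153,-99,0],0.56],[[192,-124,0],0.7]])

```text
t: 18.3
eef_pos: [525.6, 116.8, 123.4]
tcp_rot: [-3.141, 0.002, 0.379]
ft_force: [1.5, 1.5, -3.4]
opening: 0.522
grip_force: 29.9
```

jog_arm(motion=[[[11,-36,0],0.12],[[21,-70,0],0.23],[[26,-87,0],0.28],[[26,-87,0],0.28],[[26,-87,0],0.28]])

```text
t: 18.8
eef_pos: [517.5, 205.3, 123.5]
tcp_rot: [3.141, 0.002, 0.107]
ft_force: [0.1, -0.0, -2.4]
opening: 0.52
grip_force: 30.0
```

```bash
python3 - <<'E'
from fit import *
from plan import plan
q=pickle.load(open('qh.pkl','rb'))
s=state();print(s['t'],s['eef_pos'],s['tcp_rot'],s['opening'],s['ft_force'])
x,y,z=s['eef_pos']; yaw=s['tcp_rot'][2]
t=read_camera('top'); pickle.dump(t,open('p3.pkl','wb'))
Q=[x,y,yaw]
print('pred plate top corners',proj(t,T(Q,[[89,25,z+22.5],[89,-25,z+22.5],[-91,25,z+22.5],[-91,-25,z+22.5]])).round(1).tolist())
g=t['img'].max(2)
for v in range(170,180): print(v,' '.join('%3d'%x for x in g[v,155:200]))
plan([(519,210,67.5,0.088)])
E
```

```text
18.8 [517.54119634 205.30575511 123.53928508] [3.14125499e+00 1.74960422e-03 1.06722358e-01] 0.5198546649052754 [ 0.1476466  -0.03603618 -2.41489822]
pred plate top corners [[162.8, 180.3], [184.2, 177.7], [171.1, 257.7], [192.8, 254.9]]
170 168 168 168 171 173 172 173 174 171 171 172 170 171 171 166 166 164 170 174 171 168 169 172 175 175 171 172 172 173 175 169 170 170 172 174 174 170 167 169 170 171 169 172 175 175
171 168 168 171 170 174 172 171 172 173 174 176 174 173 173 171 170 165 168 169 169 170 171 174 175 174 171 173 175 175 175 171 173 173 172 174 174 169 167 168 169 169 166 160 162 161
172 172 170 170 167 171 169 169 171 173 175 177 174 173 174 174 176 171 169 168 172 175 173 172 172 172 171 174 175 174 174 171 175 172 160 161 157 159 158 153 151 154 151 127 130 115
173 172 170 169 167 168 169 169 171 172 173 173 172 172 172 171 176 175 172 170 174 178 174 171 170 161 160 157 160 160 157 156 157 153 125 131 112 117 118 106 104 108 111 114 115 113
174 170 171 173 171 166 169 171 171 172 171 173 174 172 168 165 162 163 158 159 162 160 160 157 151 125 125 112 116 112 107 11
[... 391 characters left out ...]
11 110 110 110 110 111 111 111 112
177 115 116 106 112 107 108 110 112 113 113 110 109 109 110 110 112 111 105 102 100  94  66  63  46  47  70  99 138 139 120 107 111 111 110 109 110 111 110 111 110 111 111 112 111 111
178 114 110 111 109 110 110 110 110 110 109 106 105 113 117 121 109  95  78  64  54  46  47  47  46  42  52 103 168 162 130  95 111 111 110 110 110 111 111 111 112 113 112 111 110 111
179 113 110 109 109 110 110 110 113 128 130 120 119 136 142 138  88  46  46  46  47  47  47  48  47  43  42  72 154 165 145  90 104 111 111 110 110 111 111 110 111 112 113 112 110 111
[[[1,-3,28],np.float64(0.01)],[[2,-5,56],np.float64(0.02)]]
end [5.19199e+02 2.10017e+02 6.77560e+01 8.60000e-02]
```

jog_arm(motion=[[[0,0,0],0],[[0,0,0],0]])

```text
t: 19.05
eef_pos: [518.2, 204.6, 124.4]
tcp_rot: [-3.142, 0.0, 0.104]
ft_force: [-0.8, -0.5, -4.0]
opening: 0.525
grip_force: 30.0
```

jog_arm(motion=[[[1.4,-5.3,10],0.016],[[1.4,-5.3,22],0.016],[[1.4,-5.3,29],0.016],[[1.4,-5.3,29],0.016],[[1.4,-5.3,29],0.016]])

```text
t: 19.55
eef_pos: [518.9, 210.8, 95.2]
tcp_rot: [3.142, 0.001, 0.089]
ft_force: [0.7, -0.3, -2.9]
opening: 0.525
grip_force: 30.0
```

jog_arm(motion=[[[0,0,5],0],[[0,0,10],0],[[0,0,15],0],[[0,0,15],0]])

```text
t: 19.95
eef_pos: [518.6, 210.7, 79.8]
tcp_rot: [3.141, 0.001, 0.089]
ft_force: [-0.0, 1.2, -3.7]
opening: 0.523
grip_force: 30.0
```

jog_arm(motion=[[[0,0,5],0],[[0,0,10],0],[[0,0,12],0],[[0,0,12],0]])

```text
t: 20.35
eef_pos: [518.8, 210.8, 68.1]
tcp_rot: [3.142, 0.001, 0.089]
ft_force: [0.0, -0.0, -2.8]
opening: 0.522
grip_force: 30.0
```

jog_arm(motion=[[[0,0,1],0],[[0,0,2],0],[[0,0,2],0]])

```text
t: 20.65
eef_pos: [519.0, 210.8, 66.5]
tcp_rot: [-3.141, -0.0, 0.089]
ft_force: [0.2, -0.1, -3.0]
opening: 0.524
grip_force: 30.0
```

jog_arm(motion=[[[0,0,1],0],[[0,0,1],0]])

```text
t: 20.85
eef_pos: [519.0, 210.9, 66.5]
tcp_rot: [-3.141, -0.001, 0.089]
ft_force: [-2.8, -1.2, 6.5]
opening: 0.523
grip_force: 30.0
```

jog_arm(motion=[[[0,0,1],0],[[0,0,1],0]])

```text
t: 21.05
eef_pos: [519.0, 210.9, 66.4]
tcp_rot: [-3.141, -0.001, 0.089]
ft_force: [-6.6, -3.3, 19.6]
opening: 0.522
grip_force: 30.0
```

jog_arm(motion=[[[0,0,-1.5],0],[[0,0,-1.5],0],[[0,0,-1.5],0],[[0,0,-10],0],[[0,0,-30],0]], grip=0.3)

```text
t: 21.55
eef_pos: [518.3, 210.6, 94.0]
tcp_rot: [3.141, 0.003, 0.089]
ft_force: [0.7, 0.4, 0.4]
opening: 0.702
grip_force: 0.0
```

jog_arm(motion=[[[0,0,-40],0],[[-40,0,-40],0],[[-80,30,-40],0],[[-110,70,-40],0],[[-110,70,-40],0]], grip=0.74)

```text
t: 22.05
eef_pos: [412.2, 128.8, 135.0]
tcp_rot: [3.141, 0.002, 0.087]
ft_force: [0.0, -0.7, 1.2]
opening: 0.337
grip_force: 0.0
```

```bash
python3 - <<'E'
from fit import *; from crop import *
q=pickle.load(open('qh.pkl','rb'))
t=read_camera('top');s=read_camera('scene'); pickle.dump((t,s),open('p4.pkl','wb'))
st=state();print(st['t'],st['eef_pos'],st['tcp_rot'][2],st['opening'])
Q=[518.97,210.85,.089]
print(proj(t,T(Q,[[89,25,89],[89,-25,89]])),proj(s,T(Q,[[89,25,89],[89,-25,89]])))
a=panel(t['img'],155,170,50,75,8); b=panel(s['img'],262,112,50,75,8)
cv2.imwrite('pics/c5.png',np.hstack([a,b]))
for ph in (1.003-np.pi/2,):
    print(T(q,[45*np.sin(ph),-82+12*1.003/6.283,55+45*np.cos(ph)]))
E
```

```text
22.15 [416.00010141 131.00137484 135.30866993] 0.0869953342558556 0.28217440449062386
[[165.82471286 182.14134789]
 [186.10228757 179.98394927]] [[307.33108457 143.44017783]
 [299.90642526 154.66495039]]
[[553.81230093 131.10757289  92.93896462]]
```

View pics/c5.png

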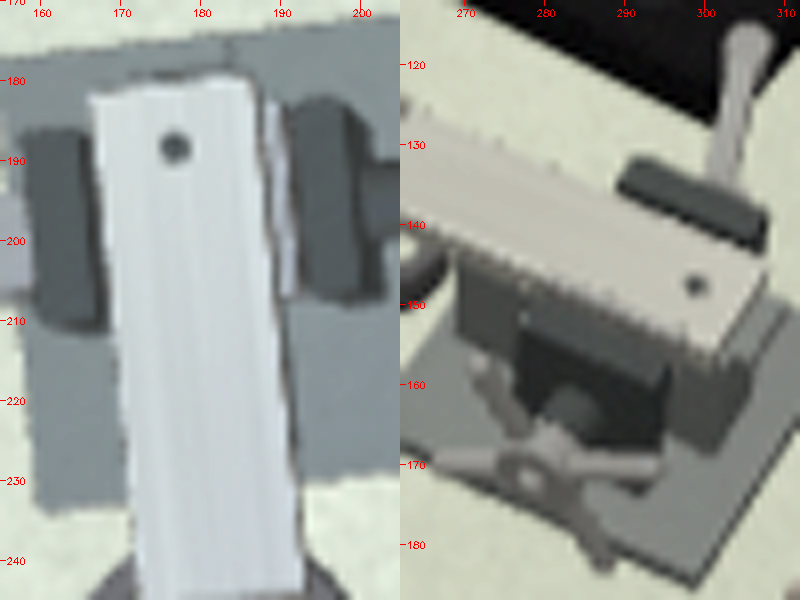

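jog_arm(motion=[[[40,4,0],0],[[85,8,0],0],[[120,11,0],0],[[137,12,0],0],[[137,12,0],0]])

```text
t: 22.65
eef_pos: [555.6, 132.4, 134.0]
tcp_rot: [-3.141, -0.001, 0.089]
ft_force: [-0.6, -0.1, -0.8]
opening: 0.26
grip_force: 0.0
```

jog_arm(motion=[[[0,0,20],0],[[0,0,42],0],[[0,0,60],0],[[0,0,68],0],[[0,0,68],0]])

```text
t: 23.15
eef_pos: [552.4, 132.0, 65.8]
tcp_rot: [-3.142, 0.002, 0.089]
ft_force: [-0.1, -0.4, 0.7]
opening: 0.259
grip_force: 0.0
```

jog_arm(motion=[[[0,0,0],0],[[0,0,0],0],[[0,0,0],0]], grip=1)

```text
t: 23.45
eef_pos: [553.4, 132.4, 67.5]
tcp_rot: [-3.14, -0.002, 0.088]
ft_force: [-0.7, 5.9, 1.9]
opening: 0.108
grip_force: 30.0
```

jog_arm(motion=[[[6.7,-1,-3.5],0],[[13.9,-1.6,-5.9],0],[[21.4,-2,-7],0],[[28.9,-2.3,-6.9],0],[[36.4,-2.6,-5.5],0]])

```text
t: 23.95
eef_pos: [586.5, 136.7, 72.5]
tcp_rot: [3.141, 0.006, 0.089]
ft_force: [-0.4, -4.1, 0.3]
opening: 0.067
grip_force: 15.2
```

jog_arm(motion=[[[0,0,0],0]])

```text
t: 24.05
eef_pos: [589.9, 137.1, 72.6]
tcp_rot: [3.141, -0.001, 0.089]
ft_force: [2.5, -1.7, -0.9]
opening: 0.014
grip_force: 2.4
```

```bash
python3 - <<'E'
from fit import *
t=read_camera('top');s=read_camera('scene'); pickle.dump((t,s),open('p5.pkl','wb'))
st=state();print(st['t'],st['eef_pos'],st['opening'],st['grip_force'])
t4,s4=pickle.load(open('p4.pkl','rb'))
def asc(a,x0,x1,y0,y1):
    a=a.max(2)
    for y in range(y0,y1): print(y,' '.join('%3d'%a[y,x] for x in range(x0,x1)))
print('before');asc(s4['img'],262,300,154,186)
print('now');asc(s['img'],262,300,154,186)
print(len(cut_out('nut',s)),[(x['p'],x['box']) for x in cut_out('nut',s)])
E
```

```text
24.15 [590.14158707 137.21054182  72.73983857] 0.007109125991797439 2.7731028757989407
before
154 155 153 145 111  97  96  91  76  59  49  48  49  50  50  41  30  27  33  39  46  53  57  57  56  57  57  56  56  57  56  58  62  65  79  92  88 129 144
155 153 153 117  98  96  98  97  94  88  75  49  50  49  48  39  29  29  27  29  32  38  46  55  56  57  58  57  56  57  54  58  58  59  63  66  66  96 105
156 156 131  98  97  97  97  98  97  97 108  96  68  58  49  38  29  28  29  28  28  27  31  38  43  54  57  58  57  56  55  57  57  56  60  62  66  77  72
157 138 104  96  96  98  98  98  97  96 111 108  76  78  67  36  29  29  29  27  29  29  29  27  32  39  41  48  57  58  54  55  56  57  48  61  58  64  72
158 109  97  97  98  98  98  98  97  89  93  87  73  80  90  45  28  28  28  29  28  30  30  30  28  29  30  36  41  48  55  55  57  55  31  60  52  53  59
159  97  97  96  98  98  98  98  98  94  73  69  73  74  87  49  28  28  28  28  28  28  30  28  28  29  31  28  29  34  40  46  57  41  30  53  53  51  52
160  97  97  98  98  98  98  98  97  99  71  68  71  73  75  38  28  2
[... 8360 characters left out ...]
2 154 151 152 152 150 152 153 154 155 154 153 153 153 151 153 152 153 153 138 137 139 153 154 154 153 151 144 136 134  92  57  56  68  73  90  97  99  94
183 154 153 151 151 151 152 151 152 153 153 153 155 153 151 151 154 155 152 154 154 154 154 153 153 153 153 152 154 153 139 132  90  59  52  67  72  87  72
184 155 155 151 151 152 154 154 153 153 154 154 154 153 152 150 153 154 154 155 155 155 154 152 152 152 153 150 152 153 152 151 140 130 108  71  51  63  70
185 155 154 153 152 153 156 155 153 153 154 155 155 151 150 152 154 154 153 153 153 152 154 152 152 152 152 151 152 154 152 150 151 149 144 136 113  72 115
2 [(0.53, [279.7, 169.6, 295.6, 180.6]), (0.47, [251.2, 124.4, 305.4, 157.5])]
```

```bash
cat > nut.py <<'E'
from fit import *
def arms(q,ph,s):
    P=[[57*np.sin(ph+k*np.pi/2),-80+12*ph/6.283,55+57*np.cos(ph+k*np.pi/2)] for k in range(4)]
    return proj(s,T(q,P))+q[7:9]
E
python3 - <<'E'
from nut import *
q=pickle.load(open('qh.pkl','rb'));t,s=pickle.load(open('p5.pkl','rb'))
for ph in np.arange(1.3,1.85,.1): print(round(ph,2),arms(q,ph,s)[:2].round(1).tolist())
E
```

```text
1.3 [[296.4, 174.3], [283.3, 181.6]]
1.4 [[296.6, 175.5], [281.8, 181.1]]
1.5 [[296.7, 176.6], [280.2, 180.4]]
1.6 [[296.6, 177.7], [278.7, 179.6]]
1.7 [[296.3, 178.6], [277.1, 178.7]]
1.8 [[295.9, 179.4], [275.6, 177.8]]
```

jog_arm(motion=[[[0,0,-10],0],[[0,0,-30],0],[[0,0,-45],0],[[-16,0,-45],0],[[-34,0,-45],0]])

```text
t: 24.75
eef_pos: [554.7, 134.6, 117.7]
tcp_rot: [-3.141, -0.001, 0.089]
ft_force: [-0.4, 0.5, -0.1]
opening: 0.003
grip_force: 0.0
```

jog_arm(motion=[[[0,0,0],0],[[0,0,0],0]])

```text
t: 24.95
eef_pos: [555.5, 134.6, 117.5]
tcp_rot: [-3.141, -0.001, 0.089]
ft_force: [-0.1, -0.7, 0.4]
opening: 0.001
grip_force: 0.0
```

jog_arm(motion=[[[-6,0,0],0],[[-6,0,15],0],[[-6,0,28.5],0],[[-6,0,28.5],0]])

```text
t: 25.35
eef_pos: [548.5, 133.7, 86.7]
tcp_rot: [3.142, 0.003, 0.089]
ft_force: [0.5, -0.0, -0.4]
opening: 0.006
grip_force: 0.0
```

jog_arm(motion=[[[6,0,0],0],[[12.7,0,0],0],[[19.5,0,-0.3],0],[[26.2,-0.5,0.4],0],[[32.8,-0.8,2.1],0]])

```text
t: 25.85
eef_pos: [581.4, 137.6, 86.8]
tcp_rot: [-3.141, 0.002, 0.089]
ft_force: [-7.3, -0.7, 0.5]
opening: 0.005
grip_force: 3.7
```

jog_arm(motion=[[[6.3,-0.3,2.7],0],[[12.1,-0.6,6.3],0],[[17.2,-0.9,10.6],0],[[21.7,-1.2,15.7],0],[[25.3,-1.5,21.5],0]])

```text
t: 26.35
eef_pos: [606.6, 141.3, 65.2]
tcp_rot: [-3.142, 0.002, 0.089]
ft_force: [-7.9, -1.3, 4.3]
opening: 0.005
grip_force: 3.5
```

jog_arm(motion=[[[2,-0.2,4.1],0],[[2,-0.2,4.1],0]])

```text
t: 26.55
eef_pos: [609.0, 141.7, 60.8]
tcp_rot: [-3.141, 0.001, 0.089]
ft_force: [-1.1, -0.4, 1.8]
opening: 0.005
grip_force: 0.7
```

```bash
cat > asc.py <<'E'
from nut import *
import sys
s=read_camera('scene'); pickle.dump(s,open('ps.pkl','wb'))
st=state();print(st['t'],st['eef_pos'],st['ft_force'])
a=s['img'].max(2)
for y in range(160,186): print(y,' '.join('%3d'%a[y,x] for x in range(262,302)))
q=pickle.load(open('qh.pkl','rb'))
for ph in np.arange(0,1.5,.15): print(round(ph,2),arms(q,ph,s).round(0).astype(int).tolist())
E
python3 asc.py
```

```text
26.6 [609.39695533 141.71338093  61.12868041] [ 0.16967995 -0.35830157 -0.27915854]
160 100  99 100 100 101 100  65  30  31  25  28  29  31  27  32  30  30  30  30  30  39  46  47  35   6   7  11  10  15  25  29  27  19  56  82  72  37  25  23  13
161  99 100 100 101  99  81  40  30  29  46  36  30  30  30  30  30  30  29  29  31  33  39  46  46  16   5   6   7  21  28  30  21  24  63  75  79  68  19  14  27
162  99 100 101 100 100  48  30  31  29  44  37  30  30  31  30  31  29  31  31  29  30  29  32  37  23   8   5  14  26  29  24  13  28  60  65  54  69  26  19  47
163  98  99 101 113 113  32  33  32  32  34  33  30  30  29  30  31  29  29  29  30  31  30  30  30  27  25  24  26  29  29  19  14  52  62  54  32  55  20  37  52
164  98  99 101 115 105  26  24  30  35  31  35  37  31  29  28  29  30  31  30  30  30  29  31  31  30  31  30  31  29  31  11  35  61  56  36  38  36  27  48  53
165  98  99  91  97  64  17  15  21  25  28  44  59  27  29  30  31  30  30  31  31  29  30  30  30  31  30  30  30  30  30  20  54  59  43  38  47  44  46  52  52
166  92  98  95  85  39  11  10 
[... 3082 characters left out ...]
9
185 156 154 153 152 153 156 155 153 153 155 156 155 151 150 152 155 154 153 153 153 153 154 153 151 152 153 151 151 154 152 151 151 150 144 136 113  73 115 153 151
0.0 [[281, 159], [296, 178], [279, 181], [263, 163]]
0.15 [[283, 160], [296, 179], [276, 179], [264, 161]]
0.3 [[286, 162], [295, 181], [274, 178], [264, 159]]
0.45 [[288, 163], [294, 182], [272, 176], [265, 158]]
0.6 [[290, 165], [293, 182], [270, 174], [267, 157]]
0.75 [[292, 167], [291, 183], [268, 172], [268, 157]]
0.9 [[294, 169], [289, 183], [267, 170], [270, 156]]
1.05 [[295, 171], [287, 183], [266, 168], [272, 156]]
1.2 [[296, 173], [285, 182], [265, 166], [275, 156]]
1.35 [[296, 175], [283, 181], [264, 164], [277, 157]]
```

jog_arm(motion=[[[0,0,-20],0],[[0,0,-45],0],[[-10,0,-57],0],[[-45,0,-57],0],[[-69,0,-57],0]])

```text
t: 27.1
eef_pos: [538.4, 135.4, 118.2]
tcp_rot: [-3.141, -0.001, 0.089]
ft_force: [0.5, 0.6, 0.2]
opening: 0.009
grip_force: 0.0
```

jog_arm(motion=[[[0,0,0],0],[[0,0,12],0],[[0,0,28],0],[[0,0,28],0],[[0,0,28],0]])

```text
t: 27.6
eef_pos: [540.6, 135.5, 89.2]
tcp_rot: [-3.142, 0.001, 0.089]
ft_force: [0.6, -0.0, 0.7]
opening: 0.004
grip_force: 0.0
```

jog_arm(motion=[[[8,0,0],0],[[15,-0.3,0],0],[[21.5,-0.6,0],0],[[28.3,-0.9,-0.3],0],[[35,-1.2,0.4],0]])

```text
t: 28.1
eef_pos: [575.0, 139.8, 89.9]
tcp_rot: [3.142, 0.001, 0.089]
ft_force: [-5.2, -1.3, 2.2]
opening: 0.003
grip_force: 3.9
```

jog_arm(motion=[[[6.6,-0.3,1.7],0],[[12.9,-0.6,4.4],0],[[18.7,-0.9,8],0],[[23.8,-1.2,12.3],0],[[28.3,-1.5,17.4],0]])

```text
t: 28.6
eef_pos: [603.2, 143.8, 72.4]
tcp_rot: [3.142, 0.001, 0.089]
ft_force: [-5.7, -1.4, 3.7]
opening: -0.0
grip_force: 3.8
```

jog_arm(motion=[[[1.3,-0.1,1.9],0],[[1.3,-0.1,1.9],0]])

```text
t: 28.8
eef_pos: [604.7, 144.1, 70.3]
tcp_rot: [-3.142, -0.0, 0.089]
ft_force: [-2.0, -0.7, 1.8]
opening: 0.006
grip_force: 1.6
```

jog_arm(motion=[[[0,0,-20],0],[[-10,0,-50],0],[[-30,0,-80],0],[[-70,0,-80],0],[[-110,0,-80],0]])

```text
t: 29.3
eef_pos: [494.5, 134.3, 151.2]
tcp_rot: [-3.141, -0.004, 0.089]
ft_force: [0.4, -0.3, -1.4]
opening: 0.002
grip_force: 0.0
```

```bash
python3 asc.py; python3 - <<'E'
from fit import *
q=pickle.load(open('qh.pkl','rb'))
t=read_camera('top'); pickle.dump(t,open('pt.pkl','wb'))
a=t['img'].max(2)
for y in range(176,214,3): print(y,' '.join('%3d'%a[y,x] for x in range(158,200)))
for a_ in (1.25,): print(T(q,[-80*np.cos(a_),62+80*np.sin(a_),55]))
E
```

```text
29.35 [487.92301185 133.88468846 150.4812808 ] [-2.22312947  1.44237729 -0.006609  ]
160  98  98  97  98  98  99  97  98  99  99  98  98  93  64  66  70  64  32  28  39  56  58  58  53  47  35  30  28  30  28  29  28  28  27  44  52  52  52  53  51
161  96  98  98  98  98  98  97  98  97  98  98  98  97  74  64  68  70  42  33  51  57  58  55  55  51  42  31  29  28  29  29  30  28  27  45  50  51  51  52  53
162  97  98  99  99  98  98  98  97  98  98  97  98  98  92  64  65  71  63  60  52  57  57  55  53  47  41  33  29  27  28  28  28  29  27  44  51  52  51  51  52
163  96  97  98  98  98  99  98  98  98  98  99  99  99  99  73  64  69  71  83  83  73  49  53  49  42  37  33  28  28  28  26  29  26  27  48  51  51  51  51  51
164  97  97  97  99  98  99  99  99  99  98  98  98  99  97  81  62  66  71  85 109 102  96  55  46  38  34  30  28  29  29  28  29  28  31  49  50  50  50  50  52
165  97  97  97  98 102 110 105 103 101  97  98  95  98  99  94  79  64  77  97 114 112 110  88  60  35  32  25  28  28  29  28  28  25  33  50  50  52  51  50  50
166  90  97  98  91 108 113 111
[... 5362 characters left out ...]
0  69  69 130 159 161 163 164 164 160 160 161 159 157 155 147 146 144 141 137 121  99  83  68  56  45  42  44  44  43  43  44  44  45  44  45
206  45  45  44  40  42  47  61  56  49  45  71  58  48  44  44  44  44  44  44  44  44  45  45  45  46  45  45  45  45  46  45  46  46  47  46  47  47  47  47  47  48  49
209  47  46  41  42  42  46  45  45  46  46  46  46  46  47  47  46  47  46  48  48  48  47  49  48  49  49  49  49  49  50  50  50  51  51  51  51  51  52  52  52  53  53
212  51  47  40  42  47  51  51  50  50  50  51  51  52  52  51  52  52  53  52  52  52  52  52  53  53  53  53  54  54  54  53  54  54  55  56  55  55  56  56  57  56  56
[[533.70595622 348.18394079  55.        ]]
```

```bash
python3 - <<'E'
from fit import *
from plan import plan
q=pickle.load(open('qh.pkl','rb'))
w=T(q,[2.4,149.2,0])[0]; print(w,state()['eef_pos'],state()['tcp_rot'][2],state()['t'])
plan([(w[0],w[1],140,.088)])
E
```

```text
[560.23810609 361.8402727    0.        ] [491.13311554 134.15125045 150.89103482] 0.08914164959720328 29.4
[[[18,-44,2],np.float64(0.0)],[[36,-88,4],np.float64(0.0)],[[53,-132,7],np.float64(0.0)],[[71,-177,9],np.float64(0.0)],[[89,-221,11],np.float64(0.0)]]
end [5.60106e+02 3.62197e+02 1.39891e+02 8.90000e-02]
```

jog_arm(motion=[[[14,-40,2],0],[[30,-85,4],0],[[50,-132,7],0],[[68,-177,9],0],[[85,-221,11],0]])

```text
t: 29.9
eef_pos: [561.1, 364.6, 139.5]
tcp_rot: [-3.141, -0.002, 0.089]
ft_force: [1.1, -0.3, -0.7]
opening: 0.004
grip_force: 0.0
```

jog_arm(motion=[[[0,0,0],0],[[0,0,0],0],[[0,0,0],0]])

```text
t: 30.2
eef_pos: [560.0, 361.3, 139.3]
tcp_rot: [-3.142, -0.0, 0.088]
ft_force: [0.0, -0.1, 0.3]
opening: 0.004
grip_force: 0.0
```

jog_arm(motion=[[[0,0,30],0],[[0,0,65],0],[[0,0,90],0],[[0,0,104],0],[[0,0,104],0]])

```text
t: 30.7
eef_pos: [559.5, 360.8, 34.0]
tcp_rot: [3.141, 0.002, 0.087]
ft_force: [0.1, -1.2, 1.2]
opening: 0.003
grip_force: 0.0
```

jog_arm(motion=[[[-9.5,3.2,0],0],[[-19,4.3,0],0],[[-28.7,6.6,0],0],[[-38.2,10.2,0],0],[[-47.3,15.1,0],0]])

```text
t: 31.2
eef_pos: [515.8, 342.2, 37.1]
tcp_rot: [-3.141, -0.006, 0.09]
ft_force: [12.9, -6.0, -3.0]
opening: 0.006
grip_force: 5.7
```

jog_arm(motion=[[[2,5,0],0],[[-1,11.5,0],0],[[-4,16.5,0],0],[[-6.2,19.4,0],0],[[-9.3,23,0],0]])

```text
t: 31.7
eef_pos: [507.2, 319.8, 36.4]
tcp_rot: [-3.14, -0.003, 0.088]
ft_force: [3.0, 4.6, 0.8]
opening: 0.007
grip_force: 2.6
```

jog_arm(motion=[[[-3.1,3.7,0],0],[[-6,7.7,0],0],[[-8.6,11.8,0],0],[[-10.7,16,0],0],[[-12.7,20.8,0],0]])

```text
t: 32.2
eef_pos: [497.3, 298.0, 36.6]
tcp_rot: [-3.139, -0.005, 0.089]
ft_force: [4.6, 5.3, 1.7]
opening: -0.002
grip_force: 2.8
```

jog_arm(motion=[[[-1.2,3.5,0],0],[[-2.2,7,0],0],[[-3,9.8,0],0],[[-3,9.8,0],0]])

```text
t: 32.6
eef_pos: [494.9, 287.7, 36.5]
tcp_rot: [-3.14, -0.004, 0.088]
ft_force: [3.2, 3.9, 1.8]
opening: 0.001
grip_force: 1.8
```

jog_arm(motion=[[[0,1.5,0],0],[[0,1.5,0],0]])

```text
t: 32.8
eef_pos: [494.8, 286.4, 36.5]
tcp_rot: [-3.14, -0.003, 0.088]
ft_force: [2.8, 4.9, 2.2]
opening: 0.005
grip_force: 2.3
```

jog_arm(motion=[[[0,1.5,0],0],[[0,1.5,0],0]])

```text
t: 33.0
eef_pos: [494.9, 285.0, 36.5]
tcp_rot: [-3.14, -0.003, 0.089]
ft_force: [2.3, 4.4, 1.6]
opening: 0.005
grip_force: 2.5
```

jog_arm(motion=[[[0,1.5,0],0],[[0,1.5,0],0]])

```text
t: 33.2
eef_pos: [494.8, 283.9, 36.4]
tcp_rot: [-3.139, -0.003, 0.088]
ft_force: [0.6, 8.5, 3.2]
opening: 0.003
grip_force: 4.2
```

jog_arm(motion=[[[0,1.5,0],0],[[0,1.5,0],0]])

```text
t: 33.4
eef_pos: [495.0, 283.6, 36.5]
tcp_rot: [-3.138, -0.004, 0.088]
ft_force: [-0.3, 18.9, 0.7]
opening: 0.003
grip_force: 9.4
```

jog_arm(motion=[[[0,-8,0],0],[[0,-25,0],0],[[0,-28,-30],0],[[0,-28,-75],0],[[0,-28,-115],0]])

```text
t: 33.9
eef_pos: [491.3, 309.8, 151.9]
tcp_rot: [3.141, 0.001, 0.089]
ft_force: [1.1, -0.1, 0.4]
opening: 0.009
grip_force: 0.0
```

jog_arm(motion=[[[-30,-30,0],0],[[-60,-70,0],0],[[-80,-115,0],0],[[-80,-160,0],0],[[-80,-160,0],0]])

```text
t: 34.4
eef_pos: [396.2, 466.1, 150.5]
tcp_rot: [-3.14, -0.001, 0.093]
ft_force: [-0.0, -0.7, -0.9]
opening: 0.005
grip_force: 0.0
```

```bash
python3 - <<'E'
from h import *; from crop import *
t=read_camera('top');s=read_camera('scene')
st=state();print(st['t'],st['eef_pos'],st['ft_force'])
comp([panel(t['img'],120,170),panel(t['img'],352,140),panel(s['img'],240,110),panel(s['img'],115,262)],'pics/end.png')
for n in ('screwdriver','calliper','weight','tape','cup','bottle','meter'): print(n,[(x['p'],x['box']) for x in cut_out(n,t)[:1]])
E
```

```text
34.5 [396.98096297 462.22767414 149.97202371] [ 0.52423401 -1.03401506  0.86071388]
screwdriver [(0.68, [234.8, 244.8, 295.7, 262.5])]
calliper [(0.61, [325.3, 125.9, 397.8, 151.7])]
weight [(0.59, [281.9, 114.7, 304.7, 128.8])]
tape [(0.89, [160.0, 240.0, 202.5, 273.4])]
cup [(0.75, [187.6, 111.3, 217.5, 155.2])]
bottle [(0.95, [244.5, 107.5, 268.7, 141.3])]
meter [(0.75, [93.1, 215.1, 129.3, 280.4])]
```

View pics/end.png

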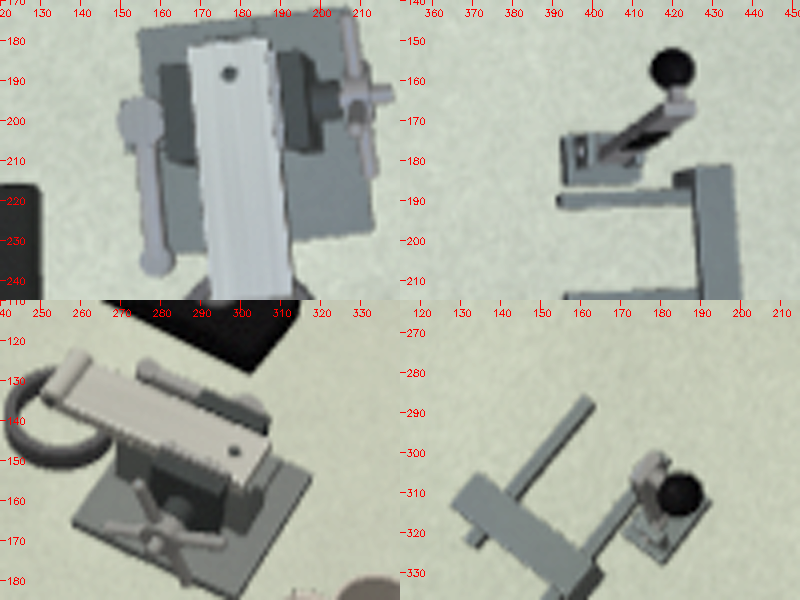

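The last picture shows the bar standing open (ball at top pixel 419,157), the sample clamped in the holder and the lever lying parallel to the jaw (tip at 159,235). The bystanders are where they started.

```bash
python3 -c "
from cell import job_done; print(job_done())"
```

```text
the job is handed in; nothing more can be done
None
```

The job is handed in at about 34.5 s: clamp bar standing open, sample on the holder bed about 6 mm from the end stop, nut at about 4.2 rad, and lever folded shut to a hard stop; the firm half-way resistance was not felt for separately (nut set by angle, with up to about 14 N on the tool near half-way, some of it from catching the lever's round tip).

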